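# Nest the measuring cups on the cork mat

### The job

Put the four steel measuring cups away as one nest on the round cork mat. Someone has left the tiniest cup inside the largest: first lift it out, without shifting the large cup, and stand it in the middle of the yellow spoon rest. Then stand the large cup in the middle of the cork mat and nest the others in it one at a time, next largest first and the tiniest last, each upright and flat on the bottom of the one before; let go of everything.

Things in the scene. Friction and masses are not known exactly. Their poses are not given: they have to be found in the camera images.
- cup_large: The largest of four like steel cups: round, outer diameter 92 mm, inner 86, height 48, bottom 14 mm thick. Level bar handle at the rim, 14 wide, 8 thick, 40 to 48 mm above the underside, juts out 45 mm along own -x; pinch it across 71 mm from the axis. Origin: centre of underside, z up. Starts on the worktop with the tiniest cup in it.
- cup_medium: The second largest of four like steel cups: round, outer diameter 74 mm, inner 68, height 48, bottom 14 mm thick. Level bar handle at the rim, 14 wide, 8 thick, 40 to 48 mm above the underside, juts out 45 mm along own -x; pinch it across 62 mm from the axis. Origin: centre of underside, z up. A nested cup has 6 mm of play all round.
- cup_small: The third largest of four like steel cups: round, outer diameter 56 mm, inner 50, height 48, bottom 14 mm thick. Level bar handle at the rim, 14 wide, 8 thick, 40 to 48 mm above the underside, juts out 45 mm along own -x; pinch it across 53 mm from the axis. Origin: centre of underside, z up. When nested, handles clear rims and handles below by 6 mm and may point anywhere.
- cup_tiny: The smallest of four like steel cups: round, outer diameter 38 mm, inner 32, height 48, bottom 14 mm thick. Level bar handle at the rim, 14 wide, 8 thick, 40 to 48 mm above the underside, juts out 45 mm along own -x; pinch it across 44 mm from the axis. Origin: centre of underside, z up. Starts loose on the inner floor of the largest, its handle 6 mm above that rim: reach less than 6 mm below it.
- cork_mat: Flat round cork mat, 120 mm in diameter and 8 mm thick, fixed on the worktop. Origin: centre of its underside; z up.
- spoon_rest: Yellow stoneware spoon rest, a shallow oblong dish 115 mm (its x) by 159 mm (its y), rim 17 mm high, inner floor flat and 5 mm above its underside over the middle 70 by 76 mm; fixed on the worktop. Origin: centre of its underside; z up.
Things that resemble listed ones, but are neither listed nor needed, are in the scene too. Leave any blue or turquoise look-alike of the cup_tiny alone.

How it is judged (in metres and radians):
On the way, in this order (a step that is already met when the one before it is completed fails the run):
1. the tiniest cup stands released in the spoon rest and the large cup has not been shifted (horizontal distance between cup_tiny and spoon_rest below 0.03 m and z of cup_tiny in the frame of spoon_rest between 0.002 and 0.009 m and angle between cup_tiny's own z axis and vertical below 0.08 rad and contact force between the fingers and cup_tiny below 0.3 N and distance of cup_large from where it was at the start of the episode below 0.02 m), for 0.2 s.
2. the large cup stands released on the middle of the cork mat (horizontal distance between cup_large and cork_mat below 0.014 m and z of cup_large in the frame of cork_mat between 0.005 and 0.011 m and angle between cup_large's own z axis and vertical below 0.08 rad and contact force between the fingers and cup_large below 0.3 N), for 0.2 s.
3. the second largest cup is nested in the large one, released (horizontal distance between cup_large and cork_mat below 0.014 m and z of cup_large in the frame of cork_mat between 0.005 and 0.011 m and angle between each of cup_large, cup_medium's own z axis and vertical below 0.08 rad and horizontal distance between cup_medium and cup_large below 0.009 m and z of cup_medium in the frame of cup_large between 0.011 and 0.017 m and contact force between the fingers and cup_medium below 0.3 N), for 0.2 s.
4. the third largest is nested in the second, released (horizontal distance between cup_large and cork_mat below 0.014 m and z of cup_large in the frame of cork_mat between 0.005 and 0.011 m and angle between each of cup_large, cup_medium, cup_small's own z axis and vertical below 0.08 rad and horizontal distance between cup_medium and cup_large below 0.009 m and z of cup_medium in the frame of cup_large between 0.011 and 0.017 m and horizontal distance between cup_small and cup_medium below 0.009 m and z of cup_small in the frame of cup_medium between 0.011 and 0.017 m and contact force between the fingers and cup_small below 0.3 N), for 0.2 s.
At the end, for the whole second after the job is handed in: Large cup flat on the cork mat, centred within 14 mm; each next smaller cup flat on the inner floor of the one before (11 to 17 mm above it, axes within 9 mm, upright within 0.08 rad); all released and at rest. The stages were met in order (all of step 4 and horizontal distance between cup_tiny and cup_small below 0.009 m and z of cup_tiny in the frame of cup_small between 0.011 and 0.017 m and angle between cup_tiny's own z axis and vertical below 0.08 rad and linear speed of each of cup_large, cup_medium, cup_small, cup_tiny below 0.01 m/s and contact force between the fingers and cup_large below 0.3 N and contact force between the fingers and cup_medium below 0.3 N and contact force between the fingers and cup_tiny below 0.3 N); the robot touches nothing.
It also fails if it takes over 144 s, if anything falls off the work surface, if the arm or the gripper's body presses on something with over 40 N, if the wrist force passes 120 N, or if a joint passes its speed limit or range.

### The arm

A 6-joint arm with a two-finger parallel gripper is mounted at the origin on a cart in front of the work surface, level with it; the furniture and walls round the work are solid. World frame = base frame: x ahead of the robot, y to its left, z up, the work surface at z = 0. Lengths are in m, angles in degrees, forces in N, time in s.
With the tool pointing down it reaches from about 0.35 to 0.875 m from the base axis. Payload 4.2 kg.
Tool frame: the origin (TCP) lies at the very end of the fingers, on their centre line; the grasp point (between the pads) lies 19 mm behind it (arm.grip_depth is the distance from the TCP to the grasp point, in m); z points along the fingers, y is the line along which they close (so a half turn about z gives the same grasp; the last joint's range is limited). The gripper opens to 85 mm and grips with 20 to 120 N. Pads are 22 mm wide; open, the fingers measure 114 mm over their backs; the gripper's body (76 mm by 85 mm) begins 54 mm behind the grasp point. The pads swing forward as they close: fully open they stand 13 mm farther back than shut.
Start: joints at [-50.099, 22.042, 0.453, 0, -68.411, -14.817], TCP at [0.265, -0.566, 0.208] pointing down, gripper open.
Joint ranges: [-179.83, 179.83], [-69.29, 118.12], [-61.27, 80.66], [-181.25, 117.63], [-171.15, -9.14], [-177.46, 177.46]. Speed limits (degrees/s): [159.86, 159.86, 180, 180, 180, 180].

### API

Orientations are given as [roll, pitch, yaw] about the fixed x, y, z axes, in that order (R = Rz(yaw) Ry(pitch) Rx(roll)).
In Python, from cell import arm gives the robot as it stands. The module is installed in compiled form; this text tells all that it offers.
- The arm moves only by the tool carry_out, never from a script. Its argument "commands" is a list of rows, each a list of 5 numbers: the shift along the tool's x, y, z in m, then the turn about the tool's z in units of 6 degrees (1.0 is 6 degrees), then the finger opening in m, from 0 to 0.0854. A call has 1 to 20 rows; each row shifts and turns the commanded pose from where the row before left it, along the tool's axes as they then stand; what a row does not reach is not made up. A row lasts 1/12 s, in which the tool goes at most 41.7 mm and 7.16 degrees, less where a joint would pass 70% of its speed; a pose out of reach is approached as far as the arm can. A call is refused whole if a number of a shift passes 0.0417 or a number of a turn 1, either way. A call with a gripper value outside its range is refused whole. The fingers move at their own pace and stop on an object; "squeeze" is the grip in N (left out, the last holds). Time passes only in rows, so rows that do not move let the fingers close. It gives the time, the measured TCP pose, the force, the opening and the grip force at its end, in the units of the state.
- arm.observe(): the state, without advancing time (a new reading comes with each control period).
- arm.camera(name): name is "scene" or "top" or "wrist"; returns the picture (480x640x3 uint8, red, green, blue); there is no depth.
- arm.camera_params(name): a dict with "fx", "fy", "cx", "cy" (pixels), "dist" ([k1, k2, p1, p2, k3] as OpenCV has them; the pictures are not rectified), "extrinsics" (4x4, takes a point from camera to world coordinates). Camera axes: x right, y down, z forward; pixel columns grow to the right and rows downward; lengths in m; the calibration is good to about 2 mm. A picture is of the moment at which its call begins: read the wrist's pose just before it. camera_params takes no time and is no camera call; for the wrist camera it gives the pose at the moment of the call.
- arm.hand_in(): hands the job in; it is judged then, once.
The state is a dict: "clock": time; "q": joint angles; "joint_vel": joint speeds; "tau": joint torques, N m; "tcp_pos": TCP position; "tool_rot": TCP orientation; "ft_force": force on the tool from outside, world axes, zero at the start; "ft_torque": the same for the moment, N m; "gripper_width": finger opening in m; "grasp_force": force on a finger pad.
Only numpy, scipy, OpenCV 4.12 (cv2) and the standard library are available. Lean on these libraries where they do the work, as an engineer would, in place of code of your own. Each camera call takes 0.05 s, during which the arm holds its last target. There are 200 camera calls.

## Working session

There is one attempt and no reset: what is moved stays moved. The work goes in short steps, Python scripts to look and compute and a tool call to move; the robot and the scene stay as the last step left them, time stands still between calls to the robot, and variables do not carry over. Pictures are saved under pics/ and viewed, at most 14 in all, crops included, and the job is handed in when it is done.

Besides the shell and the picture viewer there is one more tool, called after "Request:" as name([rows], argument=value, ...), one row to a line, values as JSON. carry_out: Moves the arm, as the interface text tells. Its arguments: {"type":"object","properties":{"commands":{"type":"array","items":{"type":"array","items":{"type":"number"}}},"squeeze":{"type":"number"}},"required":["commands"]}

```bash
mkdir -p pics
python3 - <<'E'
from cell import arm
import cv2,numpy as np
np.set_printoptions(precision=4,suppress=True)
for n in("scene","top"):
    cv2.imwrite(f"pics/{n}0.png",arm.camera(n)[:,:,::-1])
for n in("scene","top","wrist"):
    p=arm.camera_params(n);print(n,p["fx"],p["fy"],p["cx"],p["cy"],p["dist"]);print(np.array(p["extrinsics"]))
print(arm.observe(),arm.grip_depth)
E
```

```text
scene 437.8463939822392 437.8463939822392 317.07353488777727 235.13155851695643 [0.0176 0.     0.     0.     0.    ]
[[ 0.5955 -0.5914  0.5437 -0.1756]
 [-0.8033 -0.4443  0.3966 -0.5182]
 [ 0.007  -0.6729 -0.7397  0.905 ]
 [ 0.      0.      0.      1.    ]]
top 590.130150025979 590.130150025979 324.5531935960969 231.22579635549513 [-0.1942  0.      0.      0.      0.    ]
[[-0.0111 -0.9905  0.1367  0.2602]
 [-0.9999  0.0094 -0.0129 -0.0473]
 [ 0.0115 -0.1368 -0.9905  1.3016]
 [ 0.      0.      0.      1.    ]]
wrist 406.92898693620475 406.92898693620475 321.92655831845383 243.24792368622778 [-0.0193  0.      0.      0.      0.    ]
[[-0.4243  0.8718  0.245   0.2023]
 [ 0.9055  0.4077  0.1173 -0.5958]
 [ 0.0024  0.2717 -0.9624  0.3726]
 [ 0.      0.      0.      1.    ]]
{'clock': 0.1, 'q': array([-50.0972,  22.0865,   0.3888,  -0.0259, -68.4106, -14.8174]), 'joint_vel': array([ 0.0193, -0.202 ,  0.1264,  0.0237,  0.0036,  0.014 ]), 'tau': array([ -0.    , -39.332 ,  18.893 ,   4.1979,  -0.0026,   0.    ]), 'tcp_pos': array([ 0.2648, -0.5655,  0.207 ]), 'tool_rot': array([ 179.8891,   -0.0044, -154.9242]), 'ft_force': array([-0.8231,  0.5305, -0.088 ]), 'ft_torque': array([0.0923, 0.0249, 0.0221]), 'grasp_force': 0.0, 'gripper_width': 0.08572834715526072} 0.0187
```

View pics/scene0.png

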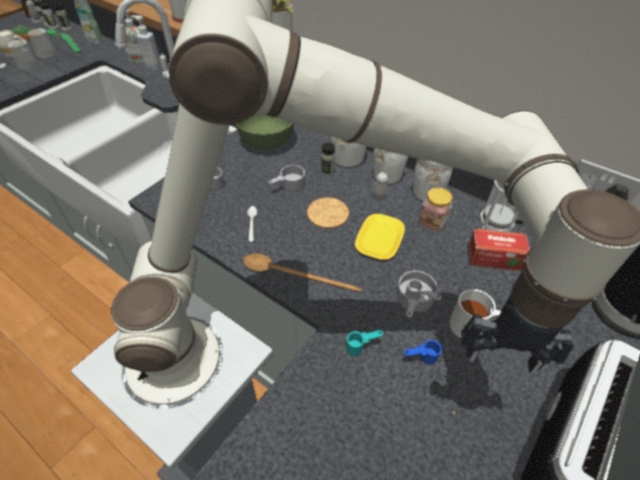

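View pics/top0.png

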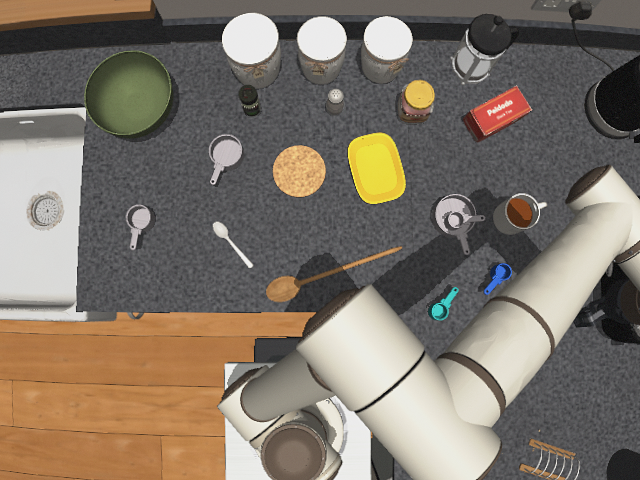

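Scene view: the steel cups show at (415,290) with the tiny one inside, (290,178) and about (215,178). The mat is at (328,212) and the rest at (380,237).

Top view:
- Large cup with a nested tiny cup at (455,217). One handle points right to (482,218), another down to (466,250).
- Medium cup (226,152), small cup (139,216), mat (299,170), rest (377,168).
- Candidates for tiny: the steel cup inside the large one at (455,219), the turquoise one at (440,308), the blue one at (498,278). I choose the steel one.

Next comes a close crop of it, with rough positions from the two views.

```bash
cat > h.py <<'E'
import cv2,numpy as np
from cell import arm
np.set_printoptions(precision=4,suppress=True)
def ray(p,px):
    K=np.array([[p["fx"],0,p["cx"]],[0,p["fy"],p["cy"]],[0,0,1]])
    u=cv2.undistortPoints(np.array(px,float).reshape(-1,1,2),K,np.array(p["dist"],float)).reshape(-1,2)
    E=np.array(p["extrinsics"]);d=np.c_[u,np.ones(len(u))]@E[:3,:3].T
    return E[:3,3],d/np.linalg.norm(d,axis=1)[:,None]
def plane(p,px,z):
    o,d=ray(p,px);return o+d*((z-o[2])/d[:,2])[:,None]
def tri(o1,d1,o2,d2):
    s=np.linalg.lstsq(np.c_[d1,-d2],o2-o1,rcond=None)[0];a=o1+d1*s[0];b=o2+d2*s[1]
    return (a+b)/2,np.linalg.norm(a-b)
def mask(img,lo,hi):
    return cv2.inRange(cv2.cvtColor(img,cv2.COLOR_RGB2HSV),np.array(lo),np.array(hi))
def blobs(m,amin):
    c,_=cv2.findContours(m,cv2.RETR_EXTERNAL,cv2.CHAIN_APPROX_NONE);return sorted([k for k in c if cv2.contourArea(k)>amin],key=cv2.contourArea)[::-1]
def shift(dx,dy,yaw):
    c,s=np.cos(np.radians(yaw)),np.sin(np.radians(yaw));return np.array([c*dx+s*dy,s*dx-c*dy])
E
python3 - <<'E'
from h import *
T=cv2.imread("pics/top0.png")[:,:,::-1].copy();S=cv2.imread("pics/scene0.png")[:,:,::-1].copy()
pt,ps=arm.camera_params("top"),arm.camera_params("scene")
a=cv2.resize(T[180:270,405:525],None,fx=5,fy=5,interpolation=cv2.INTER_CUBIC)
b=cv2.resize(T[120:270,105:265],None,fx=2,fy=2,interpolation=cv2.INTER_CUBIC)
cv2.imwrite("pics/c1.png",a[:,:,::-1])
for nm,lo,hi,bt,bs in(("rest",(22,150,120),(35,255,255),(340,120,420,215),(345,205,415,265)),("mat",(8,60,90),(20,200,255),(265,140,335,200),(300,190,355,235))):
    r=[]
    for I,p,bx in((T,pt,bt),(S,ps,bs)):
        m=np.zeros(I.shape[:2],np.uint8);x0,y0,x1,y1=bx;m[y0:y1,x0:x1]=mask(I,lo,hi)[y0:y1,x0:x1]
        c=blobs(m,100)[0];e=cv2.fitEllipse(c);print(nm,e,cv2.contourArea(c));r.append((p,e[0]))
    o1,d1=ray(*r[0]);o2,d2=ray(*r[1]);print("tri",tri(o1,d1[0],o2,d2[0]), "plane.008",plane(pt,r[0][1],.008)[0])
for n,px in(("large",(455,215)),("med",(226,151)),("small",(139,216)),("tiny",(455,219)),("largeH",(466,250)),("tinyH",(482,218)),("medH",(214,181)),("smallH",(136,246))):
    print(n,plane(pt,px,.048)[0])
E
```

```text
rest ((376.1427917480469, 167.892333984375), (53.471920013427734, 74.99984741210938), 162.75657653808594) 3096.5
rest ((379.70037841796875, 236.50601196289062), (43.137577056884766, 48.393348693847656), 53.105064392089844) 1613.0
tri (array([ 0.5803, -0.1811,  0.0126]), np.float64(0.0015779043493302895)) plane.008 [ 0.582  -0.1822  0.008 ]
mat ((298.77850341796875, 170.6836395263672), (51.302677154541016, 52.398799896240234), 80.73074340820312) 2110.5
mat ((327.54486083984375, 212.12246704101562), (30.527427673339844, 41.77120590209961), 91.71492767333984) 1000.0
tri (array([ 0.5768, -0.0071,  0.0061]), np.float64(0.0013160214088319038)) plane.008 [ 0.5768 -0.0077  0.008 ]
large [ 0.4663 -0.3484  0.048 ]
med [0.6137 0.1514 0.048 ]
small [0.4708 0.3421 0.048 ]
tiny [ 0.4575 -0.348   0.048 ]
largeH [ 0.3893 -0.3696  0.048 ]
tinyH [ 0.4592 -0.4087  0.048 ]
medH [0.5463 0.1766 0.048 ]
smallH [0.4048 0.3467 0.048 ]
```

View pics/c1.png

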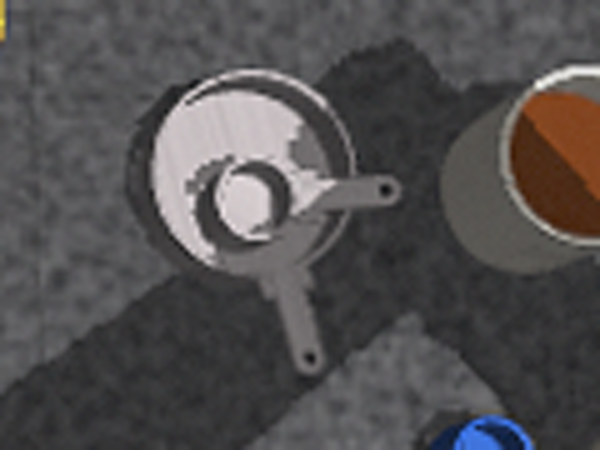

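Crop: the steel tiny cup at (455,220) sits inside the large cup. Its handle runs right to (482,218), over the large rim, and the large cup's own handle runs down to (467,251). The mug at right is close. I'm moving the wrist camera over it.

Request:
carry_out([
  [-0.024, 0.005, -0.006, 0, 0.05],
  [-0.024, 0.005, -0.006, 0, 0.05],
  [-0.024, 0.005, -0.006, 0, 0.05],
  [-0.024, 0.005, -0.006, 0, 0.05],
  [-0.024, 0.005, -0.006, 0, 0.05],
  [-0.024, 0.005, -0.006, 0, 0.05],
  [-0.024, 0.005, -0.006, 0, 0.05],
  [-0.024, 0.005, -0.006, 0, 0.05],
  [-0.024, 0.005, 0, 0, 0.05],
  [-0.024, 0.005, 0, 0, 0.05],
  [0, 0, 0, 0, 0.05],
  [0, 0, 0, 0, 0.05],
])

```text
clock: 1.1
tcp_pos: [0.4618, -0.418, 0.2552]
tool_rot: [179.9, -0.0, -154.8]
ft_force: [0.2, -0.6, -0.7]
gripper_width: 0.05
grasp_force: 0.0
```

Run:
```python
from h import *
import pickle
p=arm.camera_params("wrist");I=arm.camera("wrist");s=arm.observe();pickle.dump((p,I,s),open("w1.pkl","wb"));cv2.imwrite("pics/w1.png",I[:,:,::-1]);print(s["tcp_pos"],s["tool_rot"],s["q"],s["gripper_width"])
```

```text
[ 0.4611 -0.4186  0.2554] [ 179.9354   -0.0445 -154.8641] [-27.3648  20.3279   4.6597  -0.0042 -74.4101 -37.4982] 0.05005052014896819
```

Request:
carry_out([
  [0, 0, 0, -1, 0.05],
  [0, 0, 0, -1, 0.05],
  [0, 0, 0, -1, 0.05],
  [0, 0, 0, -1, 0.05],
  [0, 0, 0, -1, 0.05],
  [0, 0, 0, -1, 0.05],
  [0, 0, 0, -1, 0.05],
  [0, 0, 0, -1, 0.05],
  [0, 0, 0, -1, 0.05],
  [0, 0, 0, -1, 0.05],
  [0, 0, 0, 0, 0.05],
  [0, 0, 0, 0, 0.05],
])

```text
clock: 2.15
tcp_pos: [0.4603, -0.4196, 0.2559]
tool_rot: [180.0, 0.0, -95.1]
ft_force: [0.8, 0.2, -0.1]
gripper_width: 0.0498
grasp_force: 0.0
```

Run:
```python
from h import *
import pickle
p=arm.camera_params("wrist");I=arm.camera("wrist");s=arm.observe();pickle.dump((p,I,s),open("w2.pkl","wb"));cv2.imwrite("pics/w2.png",I[:,:,::-1]);print(s["tcp_pos"],s["tool_rot"],s["q"],s["gripper_width"])
J=pickle.load(open("w1.pkl","rb"))[1]
cv2.imwrite("pics/v1.png",np.vstack([cv2.resize(k,(533,400)) for k in(J,I)])[:,:,::-1][:, :] if 0 else np.hstack([cv2.resize(k,(400,300)) for k in(J,I)])[:,:,::-1])
```

```text
[ 0.4604 -0.4195  0.2559] [179.9828   0.0074 -95.1246] [-27.4703  20.2902   4.6768  -0.0003 -74.4053  22.3458] 0.04954516472491615
```

View pics/v1.png

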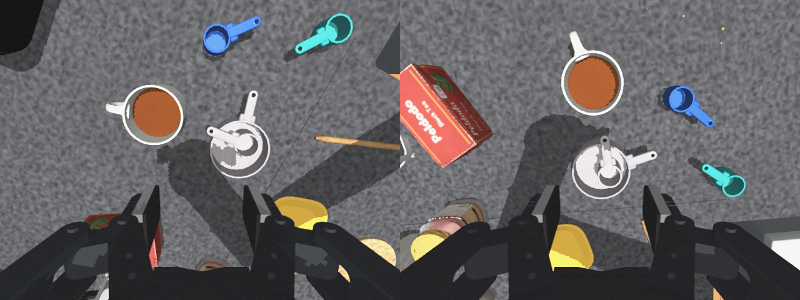

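Both views: the large and tiny cups are at (385,240) in w1 and at (960→560,270)/1.6-scaled in w2. The tiny handle points at the mug. Next I segment at full resolution.

Run:
```python
from h import *
import pickle
out=[]
for n,(x0,y0,x1,y1) in(("w1",(315,130,455,300)),("w2",(255,205,425,335))):
    p,I,s=pickle.load(open(n+".pkl","rb"))
    c=I[y0:y1,x0:x1];m=cv2.inRange(cv2.cvtColor(c,cv2.COLOR_RGB2HSV),(0,0,115),(180,60,255))
    k=blobs(m,500)[0];filled=cv2.drawContours(np.zeros_like(m),[k],-1,255,-1)
    body=cv2.morphologyEx(filled,cv2.MORPH_OPEN,cv2.getStructuringElement(cv2.MORPH_ELLIPSE,(41,41)))
    b=blobs(body,500)[0];e=cv2.fitEllipse(b);print(n,e,np.array(e[0])+(x0,y0))
    z=cv2.resize(c,None,fx=3,fy=3,interpolation=cv2.INTER_CUBIC);cv2.drawContours(z,[k*3],-1,(255,0,0),1)
    z=cv2.copyMakeBorder(z,0,max(0,510-z.shape[0]),0,0,cv2.BORDER_CONSTANT)
    out.append(z[:510])
v=np.hstack(out);print(v.shape);v=v[:, :];cv2.imwrite("pics/v2.png",cv2.resize(v,None,fx=800/v.shape[1],fy=800/v.shape[1])[:,:,::-1])
```

```text
w1 ((67.4388198852539, 79.94153594970703), (96.70037841796875, 163.4722900390625), 177.2179718017578) [382.4388 209.9415]
w2 ((78.4569091796875, 70.97767639160156), (88.0351791381836, 126.98599243164062), 89.24482727050781) [333.4569 275.9777]
(510, 930, 3)
```

View pics/v2.png

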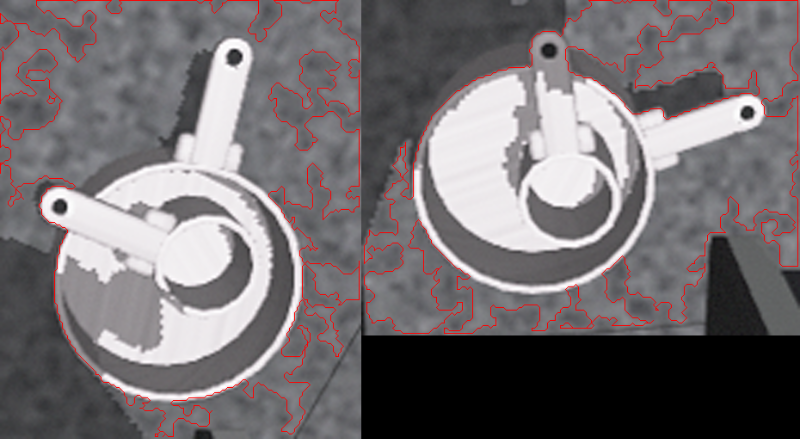

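Left (w1): tiny hole at (60,207), tiny rim centre (208,264), large rim centre (178,282), large hole (234,56). Right (w2): tiny hole (549,50), tiny rim (570,199), large rim (534,178), large hole (747,113). I refine these and triangulate.

```bash
cat >> h.py <<'E'
def rim(I,c,r,tol=.15):
    """ellipse through the brightest radial pixels near radius r about c (px)"""
    g=cv2.GaussianBlur(cv2.cvtColor(I,cv2.COLOR_RGB2GRAY),(0,0),.7).astype(np.float32);c=np.array(c,float)
    for _ in range(4):
        a=np.radians(np.arange(0,360,3));rr=np.arange(r*(1-tol),r*(1+tol),.25)
        X=c[0]+np.outer(np.cos(a),rr);Y=c[1]+np.outer(np.sin(a),rr)
        v=cv2.remap(g,X.astype(np.float32),Y.astype(np.float32),cv2.INTER_LINEAR)
        v=v-np.median(v,axis=1)[:,None]; k=v.argmax(1);ok=v.max(1)>25
        P=np.c_[X[np.arange(len(a)),k],Y[np.arange(len(a)),k]][ok].astype(np.float32)
        for _ in range(4):
            e=cv2.fitEllipseDirect(P);q=np.radians(e[2]);R=np.array([[np.cos(q),np.sin(q)],[-np.sin(q),np.cos(q)]])
            d=np.abs(np.linalg.norm((P-e[0])@R.T/(np.array(e[1])/2),axis=1)-1)
            P=P[d<=max(.04,np.quantile(d,.8))]
        c=np.array(e[0]);r=sum(e[1])/4
    return e,len(P)
def hole(I,c,w=6):
    x,y=int(round(c[0])),int(round(c[1]));g=cv2.cvtColor(I,cv2.COLOR_RGB2GRAY)[y-w:y+w+1,x-w:x+w+1].astype(float)
    m=g.copy();t=(g.min()+np.median(g))/2
    lab=cv2.connectedComponents((g<t).astype(np.uint8))[1];l=lab[np.unravel_index((g+1e3*(np.hypot(*np.mgrid[-w:w+1,-w:w+1])>w*.6)).argmin(),g.shape)]
    yy,xx=np.nonzero(lab==l);wt=t-g[yy,xx];return np.array([x-w+(xx*wt).sum()/wt.sum(),y-w+(yy*wt).sum()/wt.sum()]),len(xx)
E
python3 - <<'E'
from h import *
import pickle
W=[pickle.load(open(n+".pkl","rb")) for n in("w1","w2")]
k=1/2.5806
f=lambda i,X,Y:((X-361.3*i)*k+(315,255)[i],Y*k+(130,205)[i])
for n,a,b,r in(("tiny",(208,264),(570,199),18.5),("large",(178,282),(534,178),46)):
    R=[]
    for i,q in((0,a),(1,b)):
        e,N=rim(W[i][1],f(i,*q),r);print(n,f(i,*q),e,N);R.append(ray(W[i][0],e[0]))
    print(tri(R[0][0],R[0][1][0],R[1][0],R[1][1][0]))
for n,a,b in(("tinyH",(60,207),(549,50)),("largeH",(234,56),(747,113))):
    R=[]
    for i,q in((0,a),(1,b)):
        h,N=hole(W[i][1],f(i,*q));print(n,f(i,*q),h,N);R.append(ray(W[i][0],h))
    print(tri(R[0][0],R[0][1][0],R[1][0],R[1][1][0]))
E
```

```text
tiny (395.6014105246842, 232.30179028132994) ((393.8091125488281, 234.74375915527344), (30.860509872436523, 42.32453155517578), 27.343894958496094) 19
tiny (335.87266527164223, 282.1138494923661) ((335.28497314453125, 282.2428894042969), (33.603519439697266, 36.70911407470703), 80.65385437011719) 56
(array([ 0.4539, -0.3514,  0.0707]), np.float64(0.000770383537113859))
large (383.976207083624, 239.27691234596605) ((391.90008544921875, 242.29257202148438), (72.13616180419922, 86.53557586669922), 32.89862823486328) 60
large (321.92242114237, 273.976207083624) ((324.8975524902344, 285.39892578125), (61.561771392822266, 81.19096374511719), 77.16014099121094) 54
(array([ 0.4634, -0.3457,  0.0596]), np.float64(0.0013145300684513721))
tinyH (338.25040688212044, 210.2139037433155) [337.9025 209.5905] 27
tinyH (327.7350228629001, 224.3753390684337) [327.2569 224.0206] 27
(array([ 0.4565, -0.4048,  0.0606]), np.float64(0.00011691842719874279))
largeH (405.6765868402697, 151.70037975664573) [405.4241 151.6299] 33
largeH (404.4613655738975, 248.78826629466016) [404.1722 248.187 ] 23
(array([ 0.385 , -0.3714,  0.0472]), np.float64(0.00017640001175916832))
```

Run:
```python
from h import *
import pickle
W=[pickle.load(open(n+".pkl","rb")) for n in("w1","w2")]
k=1/2.5806
f=lambda i,X,Y:((X-361.3*i)*k+(315,255)[i],Y*k+(130,205)[i])
H={"tiny":np.array([.4565,-.4048]),"large":np.array([.385,-.3714])}
for n,a,b,z in(("tiny",(207,264),(570,199),.062),("large",(178,282),(534.5,178.5),.048)):
    R=[ray(W[i][0],f(i,*q)) for i,q in((0,a),(1,b))]
    t,g=tri(R[0][0],R[0][1][0],R[1][0],R[1][1][0]);print(n,t,g)
    for i,q in((0,a),(1,b)):print("  plane",plane(W[i][0],f(i,*q),z)[0])
    d=H[n]-t[:2];print("  handle len to hole",np.linalg.norm(d),"dir",np.degrees(np.arctan2(d[1],d[0])))
```

```text
tiny [ 0.4531 -0.3484  0.0616] 0.0002338009163679629
  plane [ 0.4529 -0.3486  0.062 ]
  plane [ 0.4531 -0.3484  0.062 ]
  handle len to hole 0.056525264166871 dir -86.5064425417265
large [ 0.4662 -0.3503  0.0432] 0.0008614477143800087
  plane [ 0.4656 -0.3512  0.048 ]
  plane [ 0.4658 -0.3524  0.048 ]
  handle len to hole 0.08387840311731272 dir -165.42588686560325
```

Heights check: tiny rim 0.0616 (expected 0.062), tiny hole 0.0606, large hole 0.0472. Handle lengths to the hole are consistent too (57 and 84 mm). The tiny pinch point is (0.4557, −0.3924), with the handle direction at −86.5°.

Request:
carry_out([
  [0, 0, 0, -0.7, 0.03],
  [0, 0, 0, -0.73, 0.03],
  [-0.0137, 0.0015, 0, 0, 0.03],
  [-0.0136, 0.0015, 0, 0, 0.03],
  [0, 0, 0.025, 0, 0.03],
  [0, 0, 0.025, 0, 0.03],
  [0, 0, 0.025, 0, 0.03],
  [0, 0, 0.025, 0, 0.03],
  [0, 0, 0.025, 0, 0.03],
  [0, 0, 0.025, 0, 0.03],
  [0, 0, 0.012, 0, 0.03],
  [0, 0, 0, 0, 0.03],
  [0, 0, 0, 0, 0.03],
  [0, 0, 0, 0, 0.03],
])

```text
clock: 3.37
tcp_pos: [0.4572, -0.3927, 0.0953]
tool_rot: [-179.9, -0.1, -86.4]
ft_force: [0.4, 0.8, 0.3]
gripper_width: 0.0299
grasp_force: 0.0
```

Run:
```python
from h import *
import pickle
p=arm.camera_params("wrist");I=arm.camera("wrist");s=arm.observe();pickle.dump((p,I,s),open("w3.pkl","wb"));print(s["tcp_pos"],s["tool_rot"],s["gripper_width"],s["ft_force"])
cv2.imwrite("pics/w3.png",I[140:,:,::-1])
```

```text
[ 0.4573 -0.3927  0.0956] [-179.8619   -0.1047  -86.3649] 0.03007809515029351 [ 1.0737 -0.0763  0.8622]
```

View pics/w3.png

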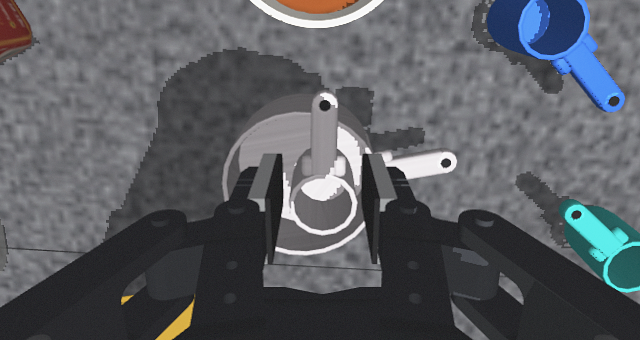

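The handle (325,105→165) is centred between the fingers, with no contact. I descend to z≈0.053 and close.

Request:
carry_out([
  [0, 0.0016, 0.015, 0, 0.03],
  [0, 0, 0.012, 0, 0.03],
  [0, 0, 0.008, 0, 0.03],
  [0, 0, 0.0075, 0, 0.03],
  [0, 0, 0, 0, 0.03],
  [0, 0, 0, 0, 0.03],
], squeeze=40)

```text
clock: 3.92
tcp_pos: [0.455, -0.3922, 0.0518]
tool_rot: [-180.0, -0.0, -86.3]
ft_force: [0.8, 0.3, 0.5]
gripper_width: 0.0302
grasp_force: 0.0
```

Request:
carry_out([
  [0, 0, 0, 0, 0.022],
  [0, 0, 0, 0, 0.018],
  [0, 0, 0, 0, 0.012],
  [0, 0, 0, 0, 0.005],
  [0, 0, 0, 0, 0.005],
  [0, 0, 0, 0, 0.005],
], squeeze=40)

```text
clock: 4.42
tcp_pos: [0.4549, -0.3921, 0.0517]
tool_rot: [-180.0, -0.0, -86.3]
ft_force: [-1.2, 0.3, 0.4]
gripper_width: 0.005
grasp_force: 0.0
```

The fingers closed to 5 mm on nothing, so I look again.

Run:
```python
from h import *
I=arm.camera("wrist");S=arm.camera("scene")
v=np.hstack([cv2.resize(I[160:460,160:480],(400,375)),cv2.resize(S[250:350,360:467],(400,375))])
cv2.imwrite("pics/v4.png",v[:,:,::-1])
```

```text
(no output)
```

View pics/v4.png

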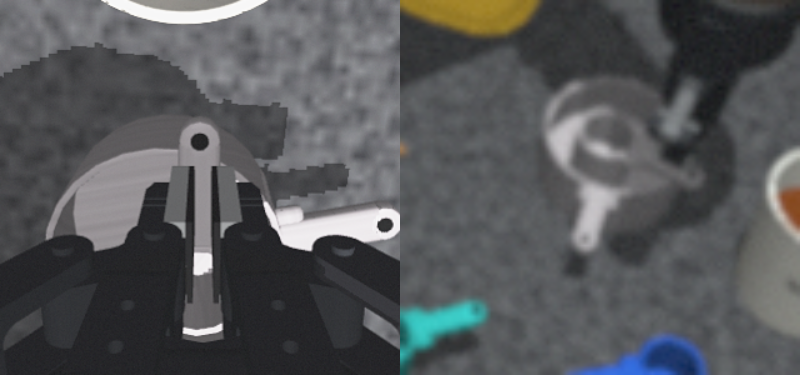

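The fingers (gap at (203,230)) lie over the handle, not astride it. I check whether the tip heights or the handle differ from what I assumed.

Run:
```python
from h import *
p=arm.camera_params("wrist");ps=arm.camera_params("scene");I=arm.camera("wrist");S=arm.camera("scene")
h,n=hole(I,(320,273.6));print(h,n)
for z in(.045,.05,.055,.0605,.065):print(z,plane(p,[h],z)[0])
x,y=360+690/400*107/4*1.0 if 0 else 360+690%400*107/400,250+175*100/375
hs,n=hole(S,(x,y),4);print((x,y),hs,n)
a=ray(p,[h]);b=ray(ps,[hs]);print(tri(a[0],a[1][0],b[0],b[1][0]))
E=np.array(p["extrinsics"]);t=arm.observe();print(t["tcp_pos"])
K=np.array([[p["fx"],0,p["cx"]],[0,p["fy"],p["cy"]],[0,0,1]])
for zz in(0,.01,.019,.03):
    q=np.linalg.inv(E)@np.r_[t["tcp_pos"]+[0,0,zz],1];print("tcp+",zz,cv2.projectPoints(q[None,:3],np.zeros(3),np.zeros(3),K,p["dist"])[0].ravel())
cv2.imwrite("pics/v5.png",np.hstack([cv2.resize(I[250:430,230:420],None,fx=2.1,fy=2.1,interpolation=cv2.INTER_CUBIC),cv2.resize(S[255:318,400:466],None,fx=6,fy=6,interpolation=cv2.INTER_CUBIC)])[:,:,::-1]) if 0 else None
cv2.imwrite("pics/v5.png",cv2.resize(I[250:430,230:420],None,fx=3,fy=3,interpolation=cv2.INTER_CUBIC)[:,:,::-1])
```

```text
[321.384  276.1361] 162
0.045 [ 0.4552 -0.3976  0.045 ]
0.05 [ 0.4553 -0.3994  0.05  ]
0.055 [ 0.4554 -0.4013  0.055 ]
0.0605 [ 0.4555 -0.4033  0.0605]
0.065 [ 0.4556 -0.405   0.065 ]
(437.575, 296.6666666666667) [437.0169 296.7333] 61
(array([ 0.4558, -0.403 ,  0.0617]), np.float64(0.0015527981941309372))
[ 0.4548 -0.3921  0.0515]
tcp+ 0 [321.434  293.2324]
tcp+ 0.01 [321.4146 302.6406]
tcp+ 0.019 [321.3953 312.0714]
tcp+ 0.03 [321.3686 325.0747]
```

View pics/v5.png

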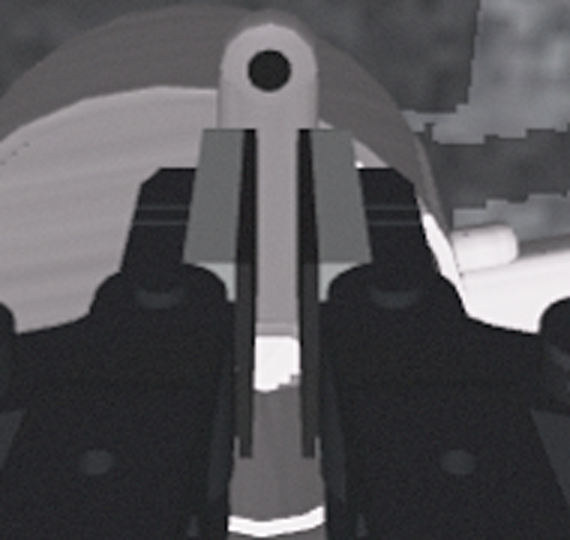

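Scale check from the gap pixels: 30 mm spans 81 px, which puts the pad ends about 25 mm nearer the camera than the nominal TCP. So the tips may really end higher than stated. I'll probe a bare spot of worktop gently with the fingers at 14 mm to measure it.

Request:
carry_out([
  [0, 0, -0.025, 0, 0.014],
  [0, 0, -0.025, 0, 0.014],
  [0, 0, -0.025, 0, 0.014],
  [0, 0, -0.025, 0, 0.014],
  [-0.033, -0.0034, 0, 0, 0.014],
  [-0.033, -0.0034, 0, 0, 0.014],
  [-0.033, -0.0034, 0, 0, 0.014],
  [-0.033, -0.0034, 0, 0, 0.014],
  [0, 0, 0.025, 0, 0.014],
  [0, 0, 0.025, 0, 0.014],
  [0, 0, 0.025, 0, 0.014],
  [0, 0, 0.025, 0, 0.014],
  [0, 0, 0.02, 0, 0.014],
  [0, 0, 0.01, 0, 0.014],
  [0, 0, 0.005, 0, 0.014],
  [0, 0, 0.005, 0, 0.014],
  [0, 0, 0, 0, 0.014],
  [0, 0, 0, 0, 0.014],
])

```text
clock: 6.12
tcp_pos: [0.4607, -0.2597, 0.0123]
tool_rot: [-179.9, -0.0, -86.3]
ft_force: [0.8, -0.6, 1.2]
gripper_width: 0.0139
grasp_force: 0.0
```

Request:
carry_out([
  [0, 0, 0.001, 0, 0.014],
  [0, 0, 0.001, 0, 0.014],
  [0, 0, 0.001, 0, 0.014],
  [0, 0, 0.001, 0, 0.014],
  [0, 0, 0, 0, 0.014],
  [0, 0, 0, 0, 0.014],
])

```text
clock: 6.62
tcp_pos: [0.4599, -0.2594, 0.0075]
tool_rot: [180.0, 0.0, -86.3]
ft_force: [-0.6, 0.0, -0.1]
gripper_width: 0.0144
grasp_force: 0.0
```

Request:
carry_out([
  [0, 0, 0.001, 0, 0.014],
  [0, 0, 0.001, 0, 0.014],
  [0, 0, 0.001, 0, 0.014],
  [0, 0, 0.001, 0, 0.014],
  [0, 0, 0.001, 0, 0.014],
  [0, 0, 0, 0, 0.014],
  [0, 0, 0, 0, 0.014],
])

```text
clock: 7.2
tcp_pos: [0.4599, -0.2594, 0.0024]
tool_rot: [180.0, 0.0, -86.3]
ft_force: [-0.1, 0.5, 0.4]
gripper_width: 0.014
grasp_force: 0.0
```

Request:
carry_out([
  [0, 0, 0.001, 0, 0.014],
  [0, 0, 0.001, 0, 0.014],
  [0, 0, 0.001, 0, 0.014],
  [0, 0, 0, 0, 0.014],
  [0, 0, 0, 0, 0.014],
])

```text
clock: 7.62
tcp_pos: [0.4599, -0.2594, -0.0006]
tool_rot: [180.0, 0.0, -86.3]
ft_force: [0.1, 0.3, 0.7]
gripper_width: 0.014
grasp_force: 0.0
```

No contact at nominal −0.6 mm, so the tips do end higher. I continue in 1 mm steps.

Request:
carry_out([
  [0, 0, 0.001, 0, 0.014],
  [0, 0, 0.001, 0, 0.014],
  [0, 0, 0.001, 0, 0.014],
  [0, 0, 0.001, 0, 0.014],
  [0, 0, 0.001, 0, 0.014],
  [0, 0, 0, 0, 0.014],
])

```text
clock: 8.12
tcp_pos: [0.4598, -0.2594, -0.0057]
tool_rot: [180.0, 0.0, -86.3]
ft_force: [-0.6, 0.8, -0.1]
gripper_width: 0.0141
grasp_force: 0.0
```

Request:
carry_out([
  [0, 0, 0.001, 0, 0.014],
  [0, 0, 0.001, 0, 0.014],
  [0, 0, 0.001, 0, 0.014],
  [0, 0, 0, 0, 0.014],
  [0, 0, 0, 0, 0.014],
])

```text
clock: 8.53
tcp_pos: [0.4599, -0.2595, -0.0085]
tool_rot: [180.0, 0.0, -86.3]
ft_force: [0.3, 0.2, 1.0]
gripper_width: 0.0141
grasp_force: 0.0
```

Request:
carry_out([
  [0, 0, 0.001, 0, 0.014],
  [0, 0, 0.001, 0, 0.014],
  [0, 0, 0.001, 0, 0.014],
  [0, 0, 0, 0, 0.014],
  [0, 0, 0, 0, 0.014],
])

```text
clock: 8.95
tcp_pos: [0.4599, -0.2594, -0.0116]
tool_rot: [180.0, 0.0, -86.3]
ft_force: [-0.1, 0.1, -0.4]
gripper_width: 0.0139
grasp_force: 0.0
```

Request:
carry_out([
  [0, 0, 0.001, 0, 0.014],
  [0, 0, 0.001, 0, 0.014],
  [0, 0, 0.001, 0, 0.014],
  [0, 0, 0.001, 0, 0.014],
  [0, 0, 0, 0, 0.014],
  [0, 0, 0, 0, 0.014],
])

```text
clock: 9.45
tcp_pos: [0.4599, -0.2594, -0.0156]
tool_rot: [180.0, 0.0, -86.3]
ft_force: [-0.2, 0.0, -0.7]
gripper_width: 0.0139
grasp_force: 0.0
```

Request:
carry_out([
  [0, 0, 0.001, 0, 0.014],
  [0, 0, 0.001, 0, 0.014],
  [0, 0, 0.001, 0, 0.014],
  [0, 0, 0, 0, 0.014],
  [0, 0, 0, 0, 0.014],
])

```text
clock: 9.87
tcp_pos: [0.4599, -0.2594, -0.0186]
tool_rot: [180.0, 0.0, -86.3]
ft_force: [-0.3, 0.0, -0.8]
gripper_width: 0.0141
grasp_force: 0.0
```

Request:
carry_out([
  [0, 0, 0.001, 0, 0.014],
  [0, 0, 0.001, 0, 0.014],
  [0, 0, 0, 0, 0.014],
  [0, 0, 0, 0, 0.014],
])

```text
clock: 10.2
tcp_pos: [0.4599, -0.2594, -0.0206]
tool_rot: [180.0, 0.0, -86.3]
ft_force: [-0.4, -0.2, 0.5]
gripper_width: 0.0138
grasp_force: 0.0
```

Request:
carry_out([
  [0, 0, 0.001, 0, 0.014],
  [0, 0, 0.001, 0, 0.014],
  [0, 0, 0, 0, 0.014],
  [0, 0, 0, 0, 0.014],
])

```text
clock: 10.53
tcp_pos: [0.4598, -0.2594, -0.0226]
tool_rot: [180.0, 0.0, -86.3]
ft_force: [0.2, 0.3, 0.0]
gripper_width: 0.0139
grasp_force: 0.0
```

Request:
carry_out([
  [0, 0, 0.001, 0, 0.014],
  [0, 0, 0.001, 0, 0.014],
  [0, 0, 0, 0, 0.014],
  [0, 0, 0, 0, 0.014],
])

```text
clock: 10.87
tcp_pos: [0.4601, -0.2595, -0.023]
tool_rot: [-180.0, -0.0, -86.3]
ft_force: [-3.0, 2.5, 11.0]
gripper_width: 0.0141
grasp_force: 5.6
```

Request:
carry_out([
  [0, 0, 0.001, 0, 0.014],
  [0, 0, 0, 0, 0.014],
  [0, 0, 0, 0, 0.014],
])

```text
clock: 11.12
tcp_pos: [0.4601, -0.2595, -0.023]
tool_rot: [-180.0, -0.0, -86.3]
ft_force: [-4.3, 4.7, 17.6]
gripper_width: 0.014
grasp_force: 9.0
```

Request:
carry_out([
  [0, 0, 0.001, 0, 0.014],
  [0, 0, 0, 0, 0.014],
  [0, 0, 0, 0, 0.014],
])

```text
clock: 11.37
tcp_pos: [0.4601, -0.2595, -0.023]
tool_rot: [-180.0, -0.0, -86.3]
ft_force: [-7.0, 5.2, 24.6]
gripper_width: 0.0141
grasp_force: 12.5
```

Request:
carry_out([
  [0, 0, 0.001, 0, 0.014],
  [0, 0, 0, 0, 0.014],
  [0, 0, 0, 0, 0.014],
])

```text
clock: 11.62
tcp_pos: [0.4602, -0.2595, -0.0231]
tool_rot: [-180.0, -0.1, -86.2]
ft_force: [-8.2, 6.1, 32.7]
gripper_width: 0.0141
grasp_force: 16.0
```

Contact came at nominal z = −0.0230 with the fingers at 14 mm, so the real fingertips lie 23 mm behind the reported TCP (tip z = tcp z + 0.023). I go back to the tiny handle using that.

Request:
carry_out([
  [0, 0, -0.026, 0, 0.03],
  [0, 0, -0.026, 0, 0.03],
  [0, 0, -0.026, 0, 0.03],
  [0, 0, -0.026, 0, 0.03],
  [0, 0, -0.026, 0, 0.03],
  [0.033, 0.0033, 0, 0, 0.03],
  [0.033, 0.0033, 0, 0, 0.03],
  [0.033, 0.0033, 0, 0, 0.03],
  [0.033, 0.0033, 0, 0, 0.03],
  [0, 0, 0.02, 0, 0.03],
  [0, 0, 0.02, 0, 0.03],
  [0, 0, 0.015, 0, 0.03],
  [0, 0, 0, 0, 0.03],
  [0, 0, 0, 0, 0.03],
  [0, 0, 0, 0, 0.03],
])

```text
clock: 12.87
tcp_pos: [0.4559, -0.3924, 0.0485]
tool_rot: [-179.9, -0.1, -86.3]
ft_force: [0.1, 0.6, 0.2]
gripper_width: 0.0299
grasp_force: 0.0
```

Run:
```python
from h import *
p=arm.camera_params("wrist");I=arm.camera("wrist");s=arm.observe();print(s["tcp_pos"],s["tool_rot"])
# handle hole on z=.061
K=np.array([[p["fx"],0,p["cx"]],[0,p["fy"],p["cy"]],[0,0,1]]);E=np.array(p["extrinsics"])
q=np.linalg.inv(E)@np.array([.456,-.404,.061,1]);u=cv2.projectPoints(q[None,:3],np.zeros(3),np.zeros(3),K,p["dist"])[0].ravel();h,n=hole(I,u,8);print(u,h,n,plane(p,[h],.0615))
```

```text
[ 0.4562 -0.3924  0.0489] [-179.8871   -0.0873  -86.2977]
[322.9942 278.5359] [321.9977 276.3737] 133 [[ 0.4565 -0.4051  0.0615]]
```

Request:
carry_out([
  [0, 0, 0.007, 0, 0.03],
  [0, 0, 0.007, 0, 0.03],
  [0, 0, 0.006, 0, 0.03],
  [0, 0, 0, 0, 0.03],
  [0, 0, 0, 0, 0.022],
  [0, 0, 0, 0, 0.018],
  [0, 0, 0, 0, 0.012],
  [0, 0, 0, 0, 0.005],
  [0, 0, 0, 0, 0.005],
  [0, 0, 0, 0, 0.005],
], squeeze=40)

```text
clock: 13.75
tcp_pos: [0.4554, -0.3922, 0.0277]
tool_rot: [-180.0, -0.0, -86.3]
ft_force: [0.2, -0.4, -0.1]
gripper_width: 0.0127
grasp_force: 39.7
```

Gripped: 12.7 mm at 39.7 N. I lift straight up.

Request:
carry_out([
  [0, 0, -0.005, 0, 0.005],
  [0, 0, -0.01, 0, 0.005],
  [0, 0, -0.015, 0, 0.005],
  [0, 0, -0.02, 0, 0.005],
  [0, 0, -0.02, 0, 0.005],
  [0, 0, -0.02, 0, 0.005],
  [0, 0, -0.01, 0, 0.005],
  [0, 0, 0, 0, 0.005],
  [0, 0, 0, 0, 0.005],
])

```text
clock: 14.5
tcp_pos: [0.4552, -0.3918, 0.1279]
tool_rot: [-179.9, -0.0, -86.4]
ft_force: [0.8, -0.0, -1.3]
gripper_width: 0.0126
grasp_force: 39.6
```

Run:
```python
from h import *
I=arm.camera("wrist");s=arm.observe();print(s["tcp_pos"],s["tool_rot"],s["ft_force"],s["ft_torque"],s["grasp_force"])
S=arm.camera("scene")
v=np.hstack([cv2.resize(I[120:480,100:580],(480,360)),cv2.resize(S[230:330,390:479],(320,360))])
cv2.imwrite("pics/v6.png",v[:,:,::-1])
```

```text
[ 0.4546 -0.3915  0.1268] [179.9499   0.0692 -86.3607] [ 0.1687 -0.3936 -0.6918] [-0.0324  0.0667  0.0441] 39.636795753613114
```

View pics/v6.png

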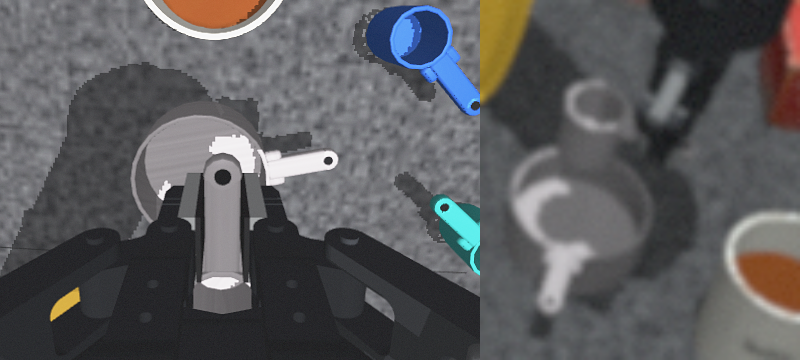

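The tiny cup hangs in the gripper at (220,250) and the large cup has stayed put. Now to the spoon rest.

Request:
carry_out([
  [-0.0198, -0.0172, 0, 0, 0.005],
  [-0.0198, -0.0172, 0, 0, 0.005],
  [-0.0198, -0.0172, 0, 0, 0.005],
  [-0.0198, -0.0172, 0, 0, 0.005],
  [-0.0198, -0.0172, 0, 0, 0.005],
  [-0.0198, -0.0172, 0, 0, 0.005],
  [-0.0198, -0.0172, 0, 0, 0.005],
  [-0.0198, -0.0172, 0, 0, 0.005],
  [0, 0, 0, 0, 0.005],
  [0, 0, 0.02, 0, 0.005],
  [0, 0, 0.02, 0, 0.005],
  [0, 0, 0.02, 0, 0.005],
  [0, 0, 0.02, 0, 0.005],
  [0, 0, 0.012, 0, 0.005],
  [0, 0, 0, 0, 0.005],
  [0, 0, 0, 0, 0.005],
])

```text
clock: 15.93
tcp_pos: [0.5818, -0.2254, 0.0346]
tool_rot: [179.9, 0.0, -86.3]
ft_force: [0.8, 0.3, 0.7]
gripper_width: 0.0127
grasp_force: 39.6
```

Request:
carry_out([
  [0, 0, 0.006, 0, 0.005],
  [0, 0, 0.005, 0, 0.005],
  [0, 0, 0.003, 0, 0.005],
  [0, 0, 0.001, 0, 0.005],
  [0, 0, 0, 0, 0.005],
  [0, 0, 0, 0, 0.005],
])

```text
clock: 16.43
tcp_pos: [0.5826, -0.2252, 0.0208]
tool_rot: [-180.0, -0.0, -86.3]
ft_force: [0.1, 0.1, -0.2]
gripper_width: 0.0128
grasp_force: 39.6
```

Request:
carry_out([
  [0, 0, 0.001, 0, 0.005],
  [0, 0, 0.001, 0, 0.005],
  [0, 0, 0, 0, 0.005],
  [0, 0, 0, 0, 0.005],
])

```text
clock: 16.77
tcp_pos: [0.5828, -0.2253, 0.0189]
tool_rot: [-180.0, -0.0, -86.3]
ft_force: [0.3, 0.2, 1.7]
gripper_width: 0.0127
grasp_force: 39.8
```

Contact is starting, as expected at 0.0187. I release and lift off.

Request:
carry_out([
  [0, 0, 0, 0, 0.016],
  [0, 0, 0, 0, 0.02],
  [0, 0, 0, 0, 0.025],
  [0, 0, 0, 0, 0.03],
  [0, 0, 0, 0, 0.03],
  [0, 0, -0.015, 0, 0.03],
  [0, 0, -0.025, 0, 0.03],
  [0, 0, -0.035, 0, 0.03],
  [0, 0, -0.035, 0, 0.03],
  [0, 0, -0.035, 0, 0.03],
  [0, 0, 0, 0, 0.03],
  [0, 0, 0, 0, 0.03],
])

```text
clock: 17.77
tcp_pos: [0.5838, -0.2253, 0.1665]
tool_rot: [-179.7, -0.1, -86.3]
ft_force: [0.3, 0.2, -1.0]
gripper_width: 0.0304
grasp_force: 0.0
```

Run:
```python
from h import *
import pickle
p=arm.camera_params("wrist");I=arm.camera("wrist");s=arm.observe();pickle.dump((p,I,s),open("w4.pkl","wb"));print(s["tcp_pos"],s["tool_rot"])
T=arm.camera("top");pickle.dump(T,open("t4.pkl","wb"))
v=np.hstack([cv2.resize(I,(480,360)),cv2.resize(T[110:290,100:260],(320,360))])
cv2.imwrite("pics/v7.png",v[:,:,::-1])
```

```text
[ 0.5824 -0.2249  0.1641] [-179.9148    0.0208  -86.3518]
```

View pics/v7.png

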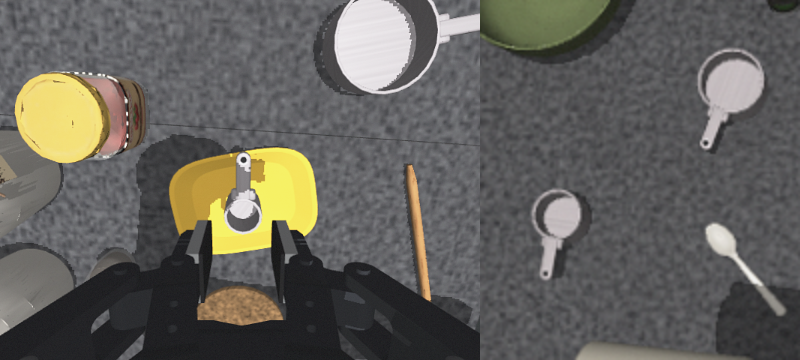

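The tiny cup stands upright in the middle of the rest (243,212), released. Next is the large cup: pinch point (0.3976, −0.3683), handle direction −166°.

Request:
carry_out([
  [0.0164, 0.0242, 0, 0, 0.04],
  [0.0164, 0.0242, 0, 0, 0.04],
  [0.0164, 0.0242, 0, 0, 0.04],
  [0.0164, 0.0242, 0, 0, 0.04],
  [0.0164, 0.0242, 0, 0, 0.04],
  [0.0164, 0.0242, 0, 0, 0.04],
  [0.0164, 0.0242, 0, 0, 0.04],
  [0.0164, 0.0242, 0, 0, 0.04],
  [0, 0, 0, 1, 0.04],
  [0, 0, 0, 1, 0.04],
  [0, 0, 0, 1, 0.04],
  [0, 0, 0, 1, 0.04],
  [0, 0, 0, 1, 0.04],
  [0, 0, 0, 1, 0.04],
  [0, 0, 0, 1, 0.04],
  [0, 0, 0, 1, 0.04],
])

```text
clock: 19.2
tcp_pos: [0.3965, -0.3679, 0.1615]
tool_rot: [179.8, -0.1, -134.6]
ft_force: [-0.1, 0.5, -0.1]
gripper_width: 0.0399
grasp_force: 0.0
```

Request:
carry_out([
  [0, 0, 0, 1, 0.04],
  [0, 0, 0, 1, 0.04],
  [0, 0, 0, 1, 0.04],
  [0, 0, 0, 1, 0.04],
  [0, 0, 0, 1, 0.04],
  [0, 0, 0.02, 0.28, 0.04],
  [0, 0, 0.03, 0, 0.04],
  [0, 0, 0.03, 0, 0.04],
  [0, 0, 0, 0, 0.04],
  [0, 0, 0, 0, 0.04],
], squeeze=100)

```text
clock: 20.03
tcp_pos: [0.3958, -0.3677, 0.0813]
tool_rot: [179.8, -0.3, -166.0]
ft_force: [-0.1, 0.1, 0.5]
gripper_width: 0.04
grasp_force: 0.0
```

```bash
cat >> h.py <<'E'
def findhole(xyz,w=10,save=None):
    p=arm.camera_params("wrist");I=arm.camera("wrist");s=arm.observe();print(s["tcp_pos"],s["tool_rot"],s["q"])
    K=np.array([[p["fx"],0,p["cx"]],[0,p["fy"],p["cy"]],[0,0,1]]);q=np.linalg.inv(np.array(p["extrinsics"]))@np.r_[xyz,1]
    u=cv2.projectPoints(q[None,:3],np.zeros(3),np.zeros(3),K,p["dist"])[0].ravel()
    h,n=hole(I,u,w);print("pred",u,"found",h,n,plane(p,[h],xyz[2])[0])
    if save:cv2.imwrite(save,I[:,:,::-1])
    return p,I,h
E
python3 - <<'E'
from h import *
p,I,h=findhole([.385,-.3714,.0475])
E
```

```text
[ 0.3974 -0.3686  0.0832] [ 179.9608   -0.1077 -165.9769] [-25.6738  21.3195 -20.7701   0.052  -48.0183 -50.3379]
pred [320.8841 246.4036] found [320.5122 247.0473] 96 [ 0.3854 -0.3715  0.0475]
```

Request:
carry_out([
  [0, 0, 0.02, 0, 0.04],
  [0, 0, 0.02, 0, 0.04],
  [0, 0, 0.02, 0, 0.04],
  [0, 0, 0.013, 0, 0.04],
  [0, 0, 0, 0, 0.04],
  [0, 0, 0, 0, 0.03],
  [0, 0, 0, 0, 0.022],
  [0, 0, 0, 0, 0.018],
  [0, 0, 0, 0, 0.014],
  [0, 0, 0, 0, 0.005],
  [0, 0, 0, 0, 0.005],
  [0, 0, 0, 0, 0.005],
  [0, 0, 0, 0, 0.005],
], squeeze=100)

```text
clock: 21.17
tcp_pos: [0.3984, -0.3689, 0.0122]
tool_rot: [-179.9, 0.1, -166.0]
ft_force: [-1.6, 0.9, 6.3]
gripper_width: 0.0112
grasp_force: 97.7
```

Gripped firmly. I lift 90 mm (to clear the tiny cup) and check the tilt.

Request:
carry_out([
  [0, 0, -0.005, 0, 0.005],
  [0, 0, -0.01, 0, 0.005],
  [0, 0, -0.015, 0, 0.005],
  [0, 0, -0.02, 0, 0.005],
  [0, 0, -0.02, 0, 0.005],
  [0, 0, -0.02, 0, 0.005],
  [0, 0, -0.01, 0, 0.005],
  [0, 0, 0, 0, 0.005],
  [0, 0, 0, 0, 0.005],
  [0, 0, 0, 0, 0.005],
])

```text
clock: 22.0
tcp_pos: [0.3966, -0.3678, 0.1093]
tool_rot: [179.9, -0.1, -166.0]
ft_force: [-0.2, -0.0, -1.3]
gripper_width: 0.0104
grasp_force: 97.9
```

Run:
```python
from h import *
s=arm.observe();print(s["tcp_pos"],s["ft_force"],s["ft_torque"],s["grasp_force"],s["gripper_width"])
p,I,h=findhole(list(s["tcp_pos"][:2]+np.array([-.0130,-.0026]))+[s["tcp_pos"][2]+.0355])
```

```text
[ 0.3966 -0.3678  0.1093] [-0.2093 -0.0115 -1.3188] [-0.0515  0.1094  0.0095] 97.8961583529599 0.010366244859791936
[ 0.3965 -0.3678  0.109 ] [ 179.8641   -0.1259 -166.0393] [-25.6776  19.4589 -19.14    -0.0311 -51.5848 -50.3425]
pred [325.6256 296.7811] found [322.3008 296.044 ] 193 [ 0.3836 -0.3716  0.1448]
```

Request:
carry_out([
  [-0.0158, 0.0256, 0, 0, 0.005],
  [-0.0158, 0.0256, 0, 0, 0.005],
  [-0.0158, 0.0256, 0, 0, 0.005],
  [-0.0158, 0.0256, 0, 0, 0.005],
  [-0.0158, 0.0256, 0, 0, 0.005],
  [-0.0158, 0.0256, 0, 0, 0.005],
  [-0.0158, 0.0256, 0, 0, 0.005],
  [-0.0158, 0.0256, 0, 0, 0.005],
  [-0.0158, 0.0256, 0, 0, 0.005],
  [-0.0158, 0.0256, 0, 0, 0.005],
  [-0.0158, 0.0256, 0, 0, 0.005],
  [-0.0158, 0.0256, 0, 0, 0.005],
  [0, 0, 0, 0, 0.005],
  [0, 0, 0, 0, 0.005],
  [0, 0, 0, 0, 0.005],
])

```text
clock: 23.3
tcp_pos: [0.5063, -0.0246, 0.1093]
tool_rot: [180.0, -0.2, -166.0]
ft_force: [-0.2, -0.6, -1.8]
gripper_width: 0.0108
grasp_force: 98.2
```

Run:
```python
from h import *
s=arm.observe();print(s["tcp_pos"],s["tool_rot"],s["q"],s["ft_force"],s["grasp_force"])
t=s["tcp_pos"][:2];ax=t+[.0686,.0171];print("axis",ax,"off mat",np.array([.5768,-.0075])-ax, "tool shift",shift(*(np.array([.5768,-.0075])-ax),-166))
```

```text
[ 0.5063 -0.0246  0.1093] [ 179.9887   -0.1778 -166.0021] [ 15.5784  16.4317 -23.7352  -0.0211 -50.0105 -91.5668] [-0.1646 -0.5612 -1.78  ] 98.2170403841883
axis [ 0.5749 -0.0075] off mat [0.0019 0.    ] tool shift [-0.0018 -0.0004]
```

Request:
carry_out([
  [-0.0018, 0, 0.015, 0, 0.005],
  [0, 0, 0.02, 0, 0.005],
  [0, 0, 0.02, 0, 0.005],
  [0, 0, 0.015, 0, 0.005],
  [0, 0, 0.008, 0, 0.005],
  [0, 0, 0.005, 0, 0.005],
  [0, 0, 0.002, 0, 0.005],
  [0, 0, 0, 0, 0.005],
  [0, 0, 0, 0, 0.005],
  [0, 0, 0, 0, 0.005],
])

```text
clock: 24.13
tcp_pos: [0.5098, -0.024, 0.0264]
tool_rot: [-180.0, 0.1, -166.0]
ft_force: [-0.4, -0.6, -2.2]
gripper_width: 0.0108
grasp_force: 98.2
```

Request:
carry_out([
  [0, 0, 0.001, 0, 0.005],
  [0, 0, 0.001, 0, 0.005],
  [0, 0, 0, 0, 0.005],
  [0, 0, 0, 0, 0.005],
])

```text
clock: 24.47
tcp_pos: [0.5091, -0.0241, 0.0236]
tool_rot: [180.0, 0.0, -166.0]
ft_force: [-0.6, -0.9, -1.8]
gripper_width: 0.0107
grasp_force: 98.2
```

Request:
carry_out([
  [0.0008, 0, 0.001, 0, 0.005],
  [0, 0, 0.001, 0, 0.005],
  [0, 0, 0, 0, 0.005],
  [0, 0, 0, 0, 0.005],
])

```text
clock: 24.8
tcp_pos: [0.5082, -0.0243, 0.0215]
tool_rot: [-180.0, -0.0, -166.0]
ft_force: [-1.2, -0.1, -0.9]
gripper_width: 0.0112
grasp_force: 98.2
```

Request:
carry_out([
  [0, 0, 0.001, 0, 0.005],
  [0, 0, 0, 0, 0.005],
  [0, 0, 0, 0, 0.005],
])

```text
clock: 25.05
tcp_pos: [0.5083, -0.0243, 0.0206]
tool_rot: [-180.0, 0.0, -166.0]
ft_force: [-1.2, -0.2, 0.3]
gripper_width: 0.011
grasp_force: 98.4
```

Weight unloaded at 0.0206 (expected 0.0202). I release, rise and look.

Request:
carry_out([
  [0, 0, 0, 0, 0.016],
  [0, 0, 0, 0, 0.02],
  [0, 0, 0, 0, 0.03],
  [0, 0, 0, 0, 0.04],
  [0, 0, 0, 0, 0.04],
  [0, 0, -0.02, 0, 0.04],
  [0, 0, -0.03, 0, 0.04],
  [0, 0, -0.04, 0, 0.04],
  [0, 0, -0.04, 0, 0.04],
  [0, 0, -0.04, 0, 0.04],
  [0, 0, -0.02, 0, 0.04],
  [0, 0, 0, 0, 0.04],
  [0, 0, 0, 0, 0.04],
  [0, 0, 0, 0, 0.04],
])

```text
clock: 26.22
tcp_pos: [0.5074, -0.0243, 0.2095]
tool_rot: [180.0, -0.1, -166.0]
ft_force: [-0.4, -0.4, -0.5]
gripper_width: 0.04
grasp_force: 0.0
```

Run:
```python
from h import *
import pickle
p=arm.camera_params("wrist");I=arm.camera("wrist");s=arm.observe();pickle.dump((p,I,s),open("w5.pkl","wb"));print(s["tcp_pos"],s["tool_rot"])
T=arm.camera("top");pickle.dump(T,open("t5.pkl","wb"))
v=np.hstack([cv2.resize(I[160:460,160:560],(400,300)),cv2.resize(T[135:210,255:355],(400,300),interpolation=cv2.INTER_CUBIC)])
cv2.imwrite("pics/v8.png",v[:,:,::-1])
```

```text
[ 0.5072 -0.0245  0.209 ] [ 179.9747   -0.1792 -166.0322]
```

View pics/v8.png

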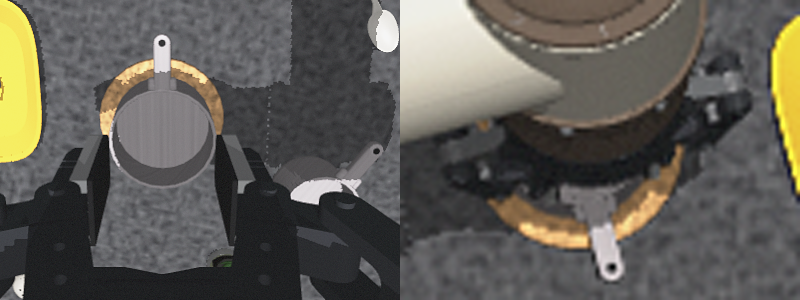

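The large cup sits on the mat. In the left crop the rim spans x 110–215 and the mat 102–222, so it is centred laterally. I compute the along-handle centring numerically, plus rough holes for the medium and small cups from the earlier top picture.

Run:
```python
from h import *
import pickle
from scipy.optimize import least_squares
p,I,s=pickle.load(open("w5.pkl","rb"))
h,n=hole(I,(322,203),6);H=plane(p,[h],.0555)[0];print("hole",h,n,H,"axis",H[:2]+.084*np.array([.970,.242]))
m=mask(I,(8,60,90),(22,220,255));b=blobs(m,300)
P=plane(p,np.vstack([k.reshape(-1,2) for k in b if 250<k[:,0,0].mean()<390]),.008)[:,:2]
hull=cv2.convexHull(P.astype(np.float32)).reshape(-1,2)
r=least_squares(lambda c:np.hypot(*(hull-c).T)-.06,[.577,-.0075],loss="soft_l1",f_scale=.001);print("mat",r.x,r.fun.std())
T=pickle.load(open("t4.pkl","rb"));pt=arm.camera_params("top")
for nm,u in(("med",(214,180)),("small",(136.5,245))):
    h,n=hole(T,u,4);print(nm,h,n,plane(pt,[h],.0475)[0])
```

```text
hole [321.5141 202.5757] 35 [ 0.4952 -0.0281  0.0555] axis [ 0.5767 -0.0078]
mat [ 0.4157 -0.1642] 0.08645578010538194
med [212.4424 181.1152] 3 [0.5462 0.1801 0.0475]
small [138.2132 244.0533] 32 [0.409  0.342  0.0475]
```

The large axis is at (0.5767, −0.0078) against the mat at (0.5768, −0.0075). Now the medium cup, hovering over its handle for two wrist views.

Request:
carry_out([
  [-0.0158, 0.03, 0, 0, 0.04],
  [-0.0158, 0.03, 0, 0, 0.04],
  [-0.0158, 0.03, 0, 0, 0.04],
  [-0.0158, 0.03, 0, 0, 0.04],
  [-0.0158, 0.03, 0, 0, 0.04],
  [-0.0158, 0.03, 0, 0, 0.04],
  [0, 0, 0, 0, 0.04],
  [0, 0, 0, 0, 0.04],
  [0, 0, 0, 0, 0.04],
])

```text
clock: 27.07
tcp_pos: [0.5561, 0.1729, 0.209]
tool_rot: [-179.9, -0.2, -166.0]
ft_force: [-0.4, -0.5, 0.3]
gripper_width: 0.0399
grasp_force: 0.0
```

```bash
cat > snap.py <<'E'
from h import *
import pickle,sys
p=arm.camera_params("wrist");I=arm.camera("wrist");s=arm.observe();pickle.dump((p,I,s),open(sys.argv[1]+".pkl","wb"));print(s["tcp_pos"],s["tool_rot"],s["q"])
E
python3 snap.py w6
```

```text
[0.5562 0.1724 0.2095] [-179.9581   -0.1336 -166.0471] [  33.1466   17.9055   -5.5168   -0.0047  -66.7176 -109.1919]
```

Request:
carry_out([
  [0, 0, 0, 1, 0.04],
  [0, 0, 0, 1, 0.04],
  [0, 0, 0, 1, 0.04],
  [0, 0, 0, 1, 0.04],
  [0, 0, 0, 1, 0.04],
  [0, 0, 0, 0.75, 0.04],
  [0, 0, 0, 0, 0.04],
  [0, 0, 0, 0, 0.04],
  [0, 0, 0, 0, 0.04],
])

```text
clock: 27.87
tcp_pos: [0.5567, 0.1725, 0.2106]
tool_rot: [-180.0, -0.0, 159.5]
ft_force: [0.2, -0.5, 0.7]
gripper_width: 0.04
grasp_force: 0.0
```

```bash
python3 snap.py w7
python3 - <<'E'
from h import *
import pickle
A,B=[pickle.load(open(f+".pkl","rb"))[1] for f in("w6","w7")]
v=np.hstack([cv2.resize(k[100:400,120:520],(400,300)) for k in(A,B)])
v=np.vstack([v]);cv2.imwrite("pics/v9.png",v[:,:,::-1])
E
```

```text
[0.5567 0.1727 0.2106] [-179.9977   -0.0018  159.5175] [  33.144    17.8468   -5.439    -0.0001  -66.7171 -143.6264]
```

View pics/v9.png

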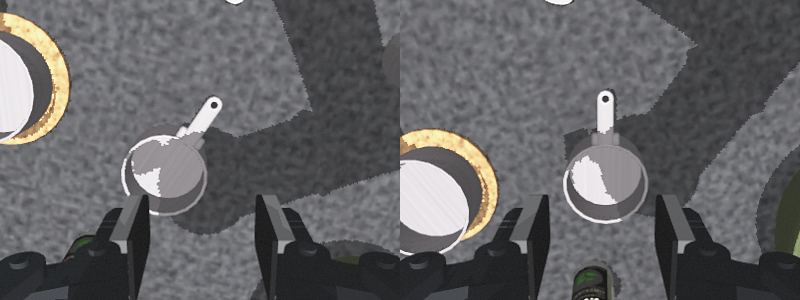

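Left: hole (215,105), rim centre (164,175). Right: hole (605,99), rim centre (605,183). I triangulate.

Run:
```python
from h import *
import pickle
W=[pickle.load(open(n+".pkl","rb")) for n in("w6","w7")]
hs=[hole(W[0][1],(335,205)),hole(W[1][1],(325,199))];print(hs)
R=[ray(W[i][0],hs[i][0]) for i in(0,1)];H,g=tri(R[0][0],R[0][1][0],R[1][0],R[1][1][0]);print("hole",H,g)
R=[ray(W[i][0],q) for i,q in((0,(284.5,275)),(1,(325.5,283)))];C,g=tri(R[0][0],R[0][1][0],R[1][0],R[1][1][0]);print("rim",C,g)
for i,q in((0,(284.5,275)),(1,(325.5,283))):print(plane(W[i][0],q,.048)[0],plane(W[i][0],hs[i][0],.0475)[0])
d=H[:2]-C[:2];L=np.linalg.norm(d);u=d/L;print(L,np.degrees(np.arctan2(u[1],u[0])))
P=H[:2]-.013*u;print("pinch",P);t=W[1][2]["tcp_pos"];print("shift",shift(*(P-t[:2]),159.5),t)
```

```text
[(array([333.6453, 204.5777]), 34), (array([325.0431, 198.4193]), 36)]
hole [0.5444 0.1791 0.0467] 5.435715379968708e-05
rim [0.6146 0.1535 0.0439] 9.366585374431445e-05
[0.6131 0.1535 0.048 ] [0.5442 0.179  0.0475]
[0.6132 0.154  0.048 ] [0.5442 0.1791 0.0475]
0.07480300348314511 159.99045081840973
pinch [0.5566 0.1746]
shift [0.0008 0.0018] [0.5567 0.1727 0.2106]
```

The medium cup checks out: 74.8 mm from hole to axis (expected 75), direction 160°. I descend and grip.

Request:
carry_out([
  [0.0008, 0.0018, 0.01, -0.08, 0.04],
  [0, 0, 0.025, 0, 0.04],
  [0, 0, 0.03, 0, 0.04],
  [0, 0, 0.03, 0, 0.04],
  [0, 0, 0.03, 0, 0.04],
  [0, 0, 0.025, 0, 0.04],
  [0, 0, 0.02, 0, 0.04],
  [0, 0, 0.018, 0, 0.04],
  [0, 0, 0, 0, 0.04],
  [0, 0, 0, 0, 0.04],
  [0, 0, 0, 0, 0.04],
], squeeze=70)

```text
clock: 28.83
tcp_pos: [0.5574, 0.1756, 0.0233]
tool_rot: [179.9, 0.1, 160.0]
ft_force: [-0.1, 0.7, 1.4]
gripper_width: 0.0399
grasp_force: 0.0
```

Run:
```python
from h import *
p,I,h=findhole([.5443,.179,.0475])
```

```text
[0.5576 0.1758 0.0237] [179.8964   0.0994 160.0029] [  33.3695   29.116   -18.0715    0.0266  -42.6701 -143.386 ]
pred [320.2653 283.4596] found [320.5091 283.6537] 180 [0.5444 0.1791 0.0475]
```

Request:
carry_out([
  [0.0006, -0.0015, 0.007, 0, 0.04],
  [0, 0, 0.005, 0, 0.04],
  [0, 0, 0, 0, 0.04],
  [0, 0, 0, 0, 0.03],
  [0, 0, 0, 0, 0.022],
  [0, 0, 0, 0, 0.018],
  [0, 0, 0, 0, 0.014],
  [0, 0, 0, 0, 0.005],
  [0, 0, 0, 0, 0.005],
  [0, 0, 0, 0, 0.005],
], squeeze=70)

```text
clock: 29.72
tcp_pos: [0.5559, 0.1743, 0.0109]
tool_rot: [180.0, 0.0, 160.0]
ft_force: [-0.4, 0.0, 2.6]
gripper_width: 0.012
grasp_force: 69.5
```

Request:
carry_out([
  [0, 0, -0.005, 0, 0.005],
  [0, 0, -0.01, 0, 0.005],
  [0, 0, -0.015, 0, 0.005],
  [0, 0, -0.02, 0, 0.005],
  [0, 0, -0.03, 0, 0.005],
  [0, 0, -0.03, 0, 0.005],
  [0, 0, -0.01, 0, 0.005],
  [0, 0, 0, 0, 0.005],
  [0, 0, 0, 0, 0.005],
  [0, 0, 0, 0, 0.005],
])

```text
clock: 30.55
tcp_pos: [0.5543, 0.1734, 0.1288]
tool_rot: [-179.9, -0.2, 159.9]
ft_force: [-0.4, 0.3, -1.6]
gripper_width: 0.0117
grasp_force: 69.1
```

```bash
cat > held.py <<'E'
from h import *
import sys
zo=float(sys.argv[1]);dirn=float(sys.argv[2]);r=float(sys.argv[3])  # hole height above tcp, handle dir deg, pinch radius
s=arm.observe();t=s["tcp_pos"];u=np.array([np.cos(np.radians(dirn)),np.sin(np.radians(dirn))])
print(s["ft_force"],s["grasp_force"],s["gripper_width"])
p,I,h=findhole(list(t[:2]+.013*u)+[t[2]+zo]);H=plane(p,[h],t[2]+zo)[0][:2]
print("hole-tcp along",(H-t[:2])@u,"perp",(H-t[:2])@[-u[1],u[0]])
E
python3 held.py .0355 160 .062
```

```text
[-0.3883  0.3238 -1.588 ] 69.14855436421931 0.01174105834481383
[0.5543 0.1734 0.1285] [-179.8347   -0.1672  159.936 ] [  33.3209   21.8025  -12.1334   -0.0428  -56.2966 -143.3609]
pred [323.5564 296.1906] found [321.6938 299.6286] 197 [0.543  0.1768 0.1643]
hole-tcp along 0.011717635373182236 perp 0.0006438185471784315
```

Request:
carry_out([
  [-0.0044, -0.0227, 0, 0, 0.005],
  [-0.0044, -0.0227, 0, 0, 0.005],
  [-0.0044, -0.0227, 0, 0, 0.005],
  [-0.0044, -0.0227, 0, 0, 0.005],
  [-0.0044, -0.0227, 0, 0, 0.005],
  [-0.0044, -0.0227, 0, 0, 0.005],
  [0, 0, 0, 0.85, 0.005],
  [0, 0, 0, 0.85, 0.005],
  [0, 0, 0, 0.85, 0.005],
  [0, 0, 0, 0.85, 0.005],
  [0, 0, 0, 0.77, 0.005],
  [0, 0, 0, 0, 0.005],
  [0, 0, 0, 0, 0.005],
  [0, 0, 0, 0, 0.005],
])

```text
clock: 31.77
tcp_pos: [0.5333, 0.0369, 0.1296]
tool_rot: [-179.9, -0.0, 135.0]
ft_force: [0.2, -0.0, -1.1]
gripper_width: 0.0118
grasp_force: 69.1
```

```bash
cat > aim.py <<'E'
from h import *
import sys
dirn,r=map(float,sys.argv[1:3]);c=np.array([float(v) for v in sys.argv[3:5]]) if len(sys.argv)>3 else np.array([.5767,-.0078])
s=arm.observe();t=s["tcp_pos"];y=s["tool_rot"][2];u=np.array([np.cos(np.radians(dirn)),np.sin(np.radians(dirn))])
print(t,s["tool_rot"],s["q"][5]);e=c-(t[:2]-r*u);print("axis err",e,"tool shift",shift(*e,y))
E
python3 held.py .0366 135 .0626; python3 aim.py 135 .0626
```

```text
[ 0.2168 -0.0103 -1.1289] 69.12828957661986 0.011793283956343204
[0.5334 0.037  0.1299] [-179.9348   -0.0343  135.0229] [  21.3522   17.5004  -18.5919   -0.0064  -53.9811 -156.3255]
pred [323.3615 296.9022] found [321.6955 299.832 ] 198 [0.5245 0.0449 0.1662]
hole-tcp along 0.011914193413419562 perp 0.0005689277157044353
[0.5334 0.037  0.1299] [-179.9348   -0.0343  135.0229] -156.32551128644457
axis err [-0.001  -0.0005] tool shift [ 0.0003 -0.0011]
```

Request:
carry_out([
  [0.0003, -0.0011, 0.015, 0, 0.005],
  [0, 0, 0.02, 0, 0.005],
  [0, 0, 0.015, 0, 0.005],
  [0, 0, 0.01, 0, 0.005],
  [0, 0, 0.01, 0, 0.005],
  [0, 0, 0.008, 0, 0.005],
  [0, 0, 0.007, 0, 0.005],
  [0, 0, 0, 0, 0.005],
  [0, 0, 0, 0, 0.005],
])

```text
clock: 32.57
tcp_pos: [0.5329, 0.0365, 0.0455]
tool_rot: [-180.0, 0.0, 135.0]
ft_force: [-0.4, 0.4, -0.6]
gripper_width: 0.0121
grasp_force: 69.1
```

```bash
python3 aim.py 135 .0626
```

```text
[0.5329 0.0365 0.0455] [-179.9903    0.0064  134.9601] -156.37884686449252
axis err [-0.0005 -0.    ] tool shift [ 0.0003 -0.0003]
```

Inside with no contact. I lower to the floor.

Request:
carry_out([
  [0, 0, 0.004, 0, 0.005],
  [0, 0, 0.004, 0, 0.005],
  [0, 0, 0.002, 0, 0.005],
  [0, 0, 0.001, 0, 0.005],
  [0, 0, 0, 0, 0.005],
  [0, 0, 0, 0, 0.005],
])

```text
clock: 33.07
tcp_pos: [0.5328, 0.0365, 0.0346]
tool_rot: [180.0, 0.0, 134.9]
ft_force: [-0.4, 0.9, -1.7]
gripper_width: 0.012
grasp_force: 69.1
```

Request:
carry_out([
  [0, 0, 0.001, 0, 0.005],
  [0, 0, 0, 0, 0.005],
  [0, 0, 0, 0, 0.005],
])

```text
clock: 33.32
tcp_pos: [0.5328, 0.0365, 0.0336]
tool_rot: [180.0, 0.0, 134.9]
ft_force: [-0.2, 0.4, -0.7]
gripper_width: 0.0119
grasp_force: 69.1
```

Request:
carry_out([
  [0, 0, 0.001, 0, 0.005],
  [0, 0, 0, 0, 0.005],
  [0, 0, 0, 0, 0.016],
  [0, 0, 0, 0, 0.02],
  [0, 0, 0, 0, 0.03],
  [0, 0, 0, 0, 0.036],
  [0, 0, 0, 0, 0.036],
  [0, 0, 0, 0, 0.036],
])

```text
clock: 33.98
tcp_pos: [0.5328, 0.0364, 0.0325]
tool_rot: [-180.0, 0.0, 134.9]
ft_force: [-0.2, -0.1, -0.6]
gripper_width: 0.0357
grasp_force: 0.0
```

Request:
carry_out([
  [0, 0, -0.02, 0, 0.036],
  [0, 0, -0.03, 0, 0.036],
  [0, 0, -0.04, 0, 0.036],
  [0, 0, -0.04, 0, 0.036],
  [0, 0, -0.04, 0, 0.036],
  [0, 0, 0, 0, 0.036],
  [0, 0, 0, 0, 0.036],
  [0, 0, 0, 0, 0.036],
])

```text
clock: 34.65
tcp_pos: [0.5322, 0.0365, 0.2022]
tool_rot: [180.0, -0.0, 134.9]
ft_force: [0.5, -0.6, -1.2]
gripper_width: 0.036
grasp_force: 0.0
```

```bash
python3 snap.py w8
python3 - <<'E'
from h import *
import pickle
p,I,s=pickle.load(open("w8.pkl","rb"))
cv2.imwrite("pics/v10.png",cv2.resize(I[130:400,160:500],None,fx=2,fy=2)[:,:,::-1])
E
```

```text
[0.5318 0.0363 0.2013] [-179.8921   -0.0827  134.9284] [  21.3287   13.4688  -12.9347   -0.0363  -63.7285 -156.3841]
```

View pics/v10.png

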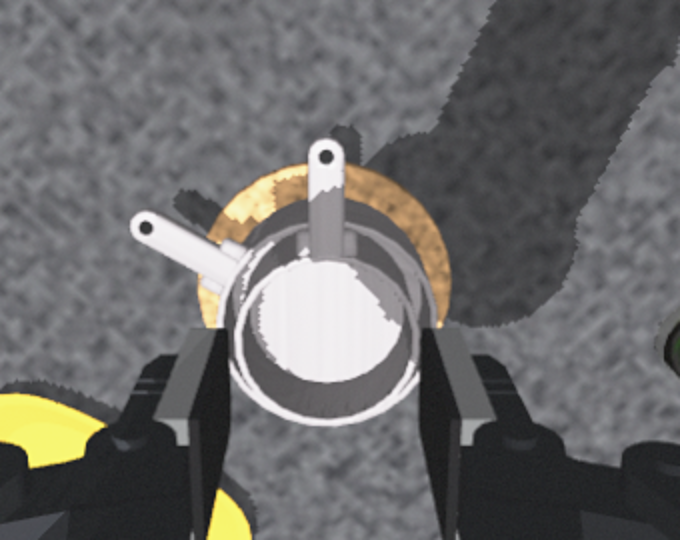

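The medium cup is nested in the large one: ring at (327,330), medium hole (326,156), large hole (146,228). I check the numbers and get the small cup's rough pose from the top picture.

Run:
```python
from h import *
import pickle
p,I,s=pickle.load(open("w8.pkl","rb"))
hm=plane(p,[hole(I,(323,208))[0]],.0695)[0];hl=plane(p,[hole(I,(233,244))[0]],.0555)[0]
print("L axis",hl[:2]+.084*np.array([.970,.242]));
print("M axis",hm[:2]-.075*np.array([np.cos(np.radians(135)),np.sin(np.radians(135))]),"rim ctr", plane(p,[(327/2+160,331/2+130)],.070)[0])
T=pickle.load(open("t4.pkl","rb"));pt=arm.camera_params("top")
h,n=hole(T,(132.7,247.3),3);H=plane(pt,[h,(132.7,247.3)],.0475);C=plane(pt,[(139,216.5)],.048)[0];print("S hole",h,n,H,"C",C)
for k in H:
    d=k[:2]-C[:2];print(np.linalg.norm(d),np.degrees(np.arctan2(d[1],d[0])))
```

```text
L axis [ 0.5766 -0.0079]
M axis [ 0.5769 -0.0083] rim ctr [ 0.5738 -0.0043  0.07  ]
S hole [132.2617 246.3364] 4 [[0.4041 0.3553 0.0475]
 [0.402  0.3543 0.0475]] C [0.4697 0.3421 0.048 ]
0.06686713300070381 168.56304719526815
0.06874729907184773 169.77747289666615
```

Request:
carry_out([
  [0, 0, 0, -0.95, 0.036],
  [0, 0, 0, -0.95, 0.036],
  [0, 0, 0, -0.95, 0.036],
  [0, 0, 0, -0.95, 0.036],
  [0, 0, 0, -0.95, 0.036],
  [0, 0, 0, -0.92, 0.036],
  [0, 0, 0, 0, 0.036],
])

```text
clock: 35.28
tcp_pos: [0.5319, 0.0362, 0.2005]
tool_rot: [-179.9, -0.2, 169.0]
ft_force: [-0.6, -0.4, -0.8]
gripper_width: 0.0361
grasp_force: 0.0
```

Request:
carry_out([
  [0.0145, 0.024, 0, 0, 0.04],
  [0.0145, 0.024, 0, 0, 0.04],
  [0.0145, 0.024, 0, 0, 0.04],
  [0.0145, 0.024, 0, 0, 0.04],
  [0.0145, 0.024, 0, 0, 0.04],
  [0.0145, 0.024, 0, 0, 0.04],
  [0.0145, 0.024, 0, 0, 0.04],
  [0.0145, 0.024, 0, 0, 0.04],
  [0.0145, 0.024, 0, 0, 0.04],
  [0.0145, 0.024, 0, 0, 0.04],
  [0.0145, 0.024, 0, 0, 0.04],
  [0, 0, 0, 0, 0.04],
  [0, 0, 0, 0, 0.04],
  [0, 0, 0, 0, 0.04],
])

```text
clock: 36.45
tcp_pos: [0.4264, 0.3255, 0.2015]
tool_rot: [-179.9, -0.1, 168.9]
ft_force: [0.4, 0.8, -0.4]
gripper_width: 0.0401
grasp_force: 0.0
```

```bash
python3 snap.py w9
```

```text
[0.4266 0.3252 0.2018] [-179.905    -0.0454  168.873 ] [  54.6478   13.7608  -12.4827   -0.0027  -63.8618 -155.7736]
```

Request:
carry_out([
  [0.0145, 0.024, 0, 0, 0.04],
  [0, 0, 0.02, 0, 0.04],
  [0, 0, 0.03, 0, 0.04],
  [0, 0, 0, 0, 0.04],
  [0, 0, 0, 0, 0.04],
  [0, 0, 0, 0, 0.04],
])

```text
clock: 37.0
tcp_pos: [0.4181, 0.3523, 0.1537]
tool_rot: [179.9, 0.1, 168.9]
ft_force: [0.7, 0.1, 0.2]
gripper_width: 0.04
grasp_force: 0.0
```

```bash
python3 snap.py w10
python3 - <<'E'
from h import *
import pickle
W=[pickle.load(open(n+".pkl","rb")) for n in("w9","w10")];hs=[]
for p,I,s in W:
    K=np.array([[p["fx"],0,p["cx"]],[0,p["fy"],p["cy"]],[0,0,1]]);E=np.linalg.inv(np.array(p["extrinsics"]))
    for nm,X in(("h",[.4035,.3548,.0475]),("c",[.4697,.3421,.048])):
        q=E@np.r_[X,1];u=cv2.projectPoints(q[None,:3],np.zeros(3),np.zeros(3),K,p["dist"])[0].ravel();print(nm,u)
        if nm=="h":
            # dark hole: small dark blob enclosed by the bright handle, nearest the prediction
            g=cv2.cvtColor(I,cv2.COLOR_RGB2GRAY);b=(g>140).astype(np.uint8);cs,hi=cv2.findContours(b,cv2.RETR_CCOMP,cv2.CHAIN_APPROX_NONE)
            c=[(np.linalg.norm(k.reshape(-1,2).mean(0)-u),k.reshape(-1,2).mean(0),cv2.contourArea(k)) for k,z in zip(cs,hi[0]) if z[3]>=0 and 6<cv2.contourArea(k)<150]
            c.sort(key=lambda t:t[0]);print(c[:2]);hs.append(hole(I,c[0][1],7))
print(hs)
R=[ray(W[i][0],hs[i][0]) for i in(0,1)];print(tri(R[0][0],R[0][1][0],R[1][0],R[1][1][0]),[plane(W[i][0],hs[i][0],.0475)[0] for i in(0,1)])
A=[W[0][1][140:440,120:520],W[1][1][140:440,120:520]];cv2.imwrite("pics/v11.png",np.hstack(A)[:,:,::-1])
E
```

```text
[0.4182 0.3527 0.1542] [179.8731   0.0987 168.9208] [  57.1486   17.0632  -15.2585    0.0528  -57.5238 -158.256 ]
h [354.2136 182.862 ]
[(np.float64(1.9227711620936145), array([353.2174, 181.2174]), 51.5), (np.float64(194.29162632529633), array([547., 207.]), 10.0)]
c [352.8205 264.6718]
h [322.2613 210.9146]
[(np.float64(2.1096475324145065), array([320.88, 209.32]), 66.5), (np.float64(226.23211933682356), array([548.4286, 205.5   ]), 13.0)]
c [322.569  302.7552]
[(array([353.3599, 181.2172]), 39), (array([321.0574, 209.1225]), 52)]
(array([0.4019, 0.3543, 0.0487]), np.float64(4.780278747083749e-05)) [array([0.4021, 0.3544, 0.0475]), array([0.4021, 0.3542, 0.0475])]
```

View pics/v11.png

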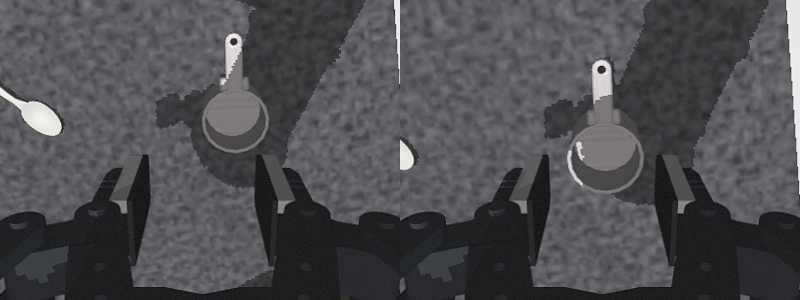

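Left: hole (233,41), rim (235,121). Right: hole (601,69), rim (606,157). This was the last picture; from here on I work with numbers only.

Run:
```python
from h import *
import pickle
W=[pickle.load(open(n+".pkl","rb")) for n in("w9","w10")];H=np.array([.4021,.3543])
cs=[((355,261)),((326,297))]
R=[ray(W[i][0],cs[i]) for i in(0,1)];print(tri(R[0][0],R[0][1][0],R[1][0],R[1][1][0]))
for i in(0,1):
    C=plane(W[i][0],cs[i],.048)[0];d=H-C[:2];print(C,np.linalg.norm(d),np.degrees(np.arctan2(d[1],d[0])))
d=np.radians(171);u=np.array([np.cos(d),np.sin(d)]);P=H-.013*u;t=W[1][2]["tcp_pos"];print(P,t,shift(*(P-t[:2]),171))
```

```text
(array([0.4708, 0.3446, 0.0362]), np.float64(0.000131706244435849))
[0.4669 0.3444 0.048 ] 0.06554799578930057 171.32435126428155
[0.4658 0.3454 0.048 ] 0.06428176436898321 172.02861200614686
[0.4149 0.3523] [0.4182 0.3527 0.1542] [ 0.0032 -0.0009]
```

Request:
carry_out([
  [0, 0, 0, -0.45, 0.04],
  [0.0032, -0.0008, 0.02, 0, 0.04],
  [0, 0, 0.03, 0, 0.04],
  [0, 0, 0.03, 0, 0.04],
  [0, 0, 0.025, 0, 0.04],
  [0, 0, 0.015, 0, 0.04],
  [0, 0, 0.01, 0, 0.04],
  [0, 0, 0, 0, 0.04],
  [0, 0, 0, 0, 0.04],
], squeeze=70)

```text
clock: 37.8
tcp_pos: [0.4146, 0.3529, 0.0236]
tool_rot: [179.9, 0.1, 171.7]
ft_force: [0.8, -0.5, 0.2]
gripper_width: 0.0402
grasp_force: 0.0
```

Run:
```python
from h import *
p,I,h=findhole([.4021,.3543,.0475]);t=arm.observe()["tcp_pos"];print(shift(*(np.array([.4150,.3524])-t[:2]),171.6))
```

```text
[0.4148 0.3532 0.0241] [179.8481   0.095  171.6786] [  57.4846   26.0866  -23.8775    0.038   -39.8585 -155.8351]
pred [322.7759 285.5673] found [322.6509 286.058 ] 181 [0.4023 0.3542 0.0475]
[-0.0003 -0.0008]
```

Request:
carry_out([
  [-0.0003, -0.0008, 0.006, 0, 0.04],
  [0, 0, 0.0045, 0, 0.04],
  [0, 0, 0, 0, 0.04],
  [0, 0, 0, 0, 0.03],
  [0, 0, 0, 0, 0.022],
  [0, 0, 0, 0, 0.018],
  [0, 0, 0, 0, 0.014],
  [0, 0, 0, 0, 0.005],
  [0, 0, 0, 0, 0.005],
  [0, 0, 0, 0, 0.005],
], squeeze=70)

```text
clock: 38.68
tcp_pos: [0.4142, 0.3516, 0.0124]
tool_rot: [180.0, 0.0, 171.7]
ft_force: [-1.5, -0.6, 3.6]
gripper_width: 0.0117
grasp_force: 69.5
```

Request:
carry_out([
  [0, 0, -0.005, 0, 0.005],
  [0, 0, -0.01, 0, 0.005],
  [0, 0, -0.015, 0, 0.005],
  [0, 0, -0.02, 0, 0.005],
  [0, 0, -0.03, 0, 0.005],
  [0, 0, -0.03, 0, 0.005],
  [0, 0, -0.02, 0, 0.005],
  [0, 0, 0, 0, 0.005],
  [0, 0, 0, 0, 0.005],
  [0, 0, 0, 0, 0.005],
])

```text
clock: 39.52
tcp_pos: [0.4133, 0.3506, 0.1415]
tool_rot: [-179.9, -0.1, 171.6]
ft_force: [0.7, -0.7, -0.8]
gripper_width: 0.0119
grasp_force: 69.1
```

```bash
python3 held.py .0345 171.7 .053
```

```text
[ 0.6554 -0.7111 -0.8293] 69.1024449840188 0.011899496222772622
[0.4132 0.3504 0.1409] [-179.8738   -0.0907  171.6424] [  57.4309   17.5087  -16.7339   -0.0374  -55.9098 -155.7674]
pred [323.7395 295.5967] found [321.6581 298.5903] 200 [0.4015 0.3516 0.176 ]
hole-tcp along 0.0118759446121173 perp 0.0007242561028994981
```

Request:
carry_out([
  [-0.0123, -0.0251, 0, 0, 0.005],
  [-0.0123, -0.0251, 0, 0, 0.005],
  [-0.0123, -0.0251, 0, 0, 0.005],
  [-0.0123, -0.0251, 0, 0, 0.005],
  [-0.0123, -0.0251, 0, 0, 0.005],
  [-0.0123, -0.0251, 0, 0, 0.005],
  [-0.0123, -0.0251, 0, 0, 0.005],
  [-0.0123, -0.0251, 0, 0, 0.005],
  [-0.0123, -0.0251, 0, 0, 0.005],
  [-0.0123, -0.0251, 0, 0, 0.005],
  [-0.0123, -0.0251, 0, 0, 0.005],
  [-0.0123, -0.0251, 0, 0, 0.005],
  [-0.0123, -0.0251, 0, 0, 0.005],
  [-0.0123, -0.0251, 0, 0, 0.005],
  [-0.0123, -0.0251, 0, 0, 0.005],
  [0, 0, 0, 0, 0.005],
])

```text
clock: 40.9
tcp_pos: [0.5419, -0.0517, 0.1402]
tool_rot: [-179.9, -0.2, 171.4]
ft_force: [0.9, 1.0, -1.3]
gripper_width: 0.0115
grasp_force: 69.1
```

Request:
carry_out([
  [0, 0, 0, -0.9, 0.005],
  [0, 0, 0, -0.9, 0.005],
  [0, 0, 0, -0.9, 0.005],
  [0, 0, 0, -0.9, 0.005],
  [0, 0, 0, -0.9, 0.005],
  [0, 0, 0, -0.9, 0.005],
  [0, 0, 0, -0.9, 0.005],
  [0, 0, 0, -0.9, 0.005],
  [0, 0, 0, -0.9, 0.005],
  [0, 0, 0, -0.9, 0.005],
  [0, 0, 0, -0.7, 0.005],
  [0, 0, 0, 0, 0.005],
  [0, 0, 0, 0, 0.005],
  [0, 0, 0, 0, 0.005],
])

```text
clock: 42.07
tcp_pos: [0.5415, -0.0479, 0.1413]
tool_rot: [179.9, -0.1, -130.2]
ft_force: [1.0, -0.8, -0.9]
gripper_width: 0.0119
grasp_force: 69.1
```

```bash
python3 held.py .0351 230 .0537; python3 aim.py 230 .0537 .5762 -.0073
```

```text
[ 0.9662 -0.8127 -0.9256] 69.08985835500062 0.011895446278272902
[ 0.5416 -0.0479  0.1415] [ 179.9556   -0.0522 -130.2046] [ 12.0324  17.6104 -16.4999  -0.0038 -55.9582 -52.2349]
pred [322.7237 297.7465] found [321.8892 298.6914] 193 [ 0.5336 -0.0578  0.1764]
hole-tcp along 0.012647246744076383 perp 0.00029035975650808666
[ 0.5416 -0.0479  0.1415] [ 179.9556   -0.0522 -130.2046] -52.23488504723877
axis err [ 0.     -0.0005] tool shift [ 0.0004 -0.0004]
```

Request:
carry_out([
  [0.0004, -0.0004, 0.015, 0, 0.005],
  [0, 0, 0.02, 0, 0.005],
  [0, 0, 0.015, 0, 0.005],
  [0, 0, 0.01, 0, 0.005],
  [0, 0, 0.008, 0, 0.005],
  [0, 0, 0.006, 0, 0.005],
  [0, 0, 0.006, 0, 0.005],
  [0, 0, 0, 0, 0.005],
  [0, 0, 0, 0, 0.005],
])

```text
clock: 42.87
tcp_pos: [0.5422, -0.0485, 0.0622]
tool_rot: [-180.0, 0.0, -130.1]
ft_force: [-0.7, -1.2, -0.4]
gripper_width: 0.0121
grasp_force: 69.1
```

```bash
python3 aim.py 230 .0537 .5762 -.0073
```

```text
[ 0.5422 -0.0485  0.0622] [-179.9833    0.006  -130.1331] -52.10184225112303
axis err [-0.0006  0.0001] tool shift [0.0003 0.0005]
```

Inside with no side force. I lower to the floor, expected at TCP 0.0484.

Request:
carry_out([
  [0, 0, 0.005, 0, 0.005],
  [0, 0, 0.004, 0, 0.005],
  [0, 0, 0.002, 0, 0.005],
  [0, 0, 0.001, 0, 0.005],
  [0, 0, 0, 0, 0.005],
  [0, 0, 0, 0, 0.005],
])

```text
clock: 43.37
tcp_pos: [0.5421, -0.0486, 0.05]
tool_rot: [-180.0, -0.0, -130.1]
ft_force: [0.9, -0.3, -0.6]
gripper_width: 0.0118
grasp_force: 69.1
```

Request:
carry_out([
  [0, 0, 0.001, 0, 0.005],
  [0, 0, 0, 0, 0.005],
  [0, 0, 0, 0, 0.005],
])

```text
clock: 43.62
tcp_pos: [0.542, -0.0486, 0.0491]
tool_rot: [-180.0, 0.0, -130.1]
ft_force: [0.1, 0.5, -0.3]
gripper_width: 0.0114
grasp_force: 69.1
```

Request:
carry_out([
  [0, 0, 0.001, 0, 0.005],
  [0, 0, 0, 0, 0.005],
  [0, 0, 0, 0, 0.016],
  [0, 0, 0, 0, 0.02],
  [0, 0, 0, 0, 0.026],
  [0, 0, 0, 0, 0.03],
  [0, 0, 0, 0, 0.03],
  [0, 0, 0, 0, 0.03],
])

```text
clock: 44.28
tcp_pos: [0.542, -0.0485, 0.048]
tool_rot: [180.0, -0.0, -130.1]
ft_force: [-0.1, 0.4, -0.6]
gripper_width: 0.0297
grasp_force: 0.0
```

Request:
carry_out([
  [0, 0, -0.015, 0, 0.03],
  [0, 0, -0.03, 0, 0.03],
  [0, 0, -0.035, 0, 0.03],
  [0, 0, -0.035, 0, 0.03],
  [0, 0, -0.035, 0, 0.03],
  [0, 0, 0, 0, 0.03],
  [0, 0, 0, 0, 0.03],
  [0, 0, 0, 0, 0.03],
])

```text
clock: 44.95
tcp_pos: [0.5414, -0.0484, 0.1976]
tool_rot: [179.9, -0.0, -130.2]
ft_force: [0.2, 0.2, -0.3]
gripper_width: 0.0298
grasp_force: 0.0
```

```bash
python3 snap.py w11
python3 - <<'E'
from h import *
import pickle
p,I,s=pickle.load(open("w11.pkl","rb"))
K=np.array([[p["fx"],0,p["cx"]],[0,p["fy"],p["cy"]],[0,0,1]]);E=np.linalg.inv(np.array(p["extrinsics"]))
for nm,r,d,z in(("L",.084,194,.0555),("M",.075,135,.0695),("S",.066,229.9,.0835)):
    u=np.array([np.cos(np.radians(d)),np.sin(np.radians(d))]);X=np.r_[np.array([.5767,-.0078])+r*u,z,1]
    q=E@X;c=cv2.projectPoints(q[None,:3],np.zeros(3),np.zeros(3),K,p["dist"])[0].ravel()
    try:h,n=hole(I,c,8);H=plane(p,[h],z)[0];print(nm,c,h,n,"axis",H[:2]-r*u)
    except Exception as e:print(nm,c,e)
E
```

```text
[ 0.541  -0.0485  0.1968] [ 179.8898   -0.0863 -130.1503] [ 11.9605  14.6704 -11.9812  -0.0379 -63.4841 -52.0939]
L [385.3266 203.4409] [385.5113 203.3052] 40 axis [ 0.5765 -0.0078]
M [416.5387 300.7181] [416.3552 300.532 ] 35 axis [ 0.5767 -0.008 ]
S [320.9216 213.4667] [321.0517 213.1318] 49 axis [ 0.5765 -0.0079]
```

All three holes match the nested heights to within 0.3 px, with the axes within 0.3 mm of each other. Now back to the tiny cup.

Request:
carry_out([
  [0.018, -0.0243, 0, 0, 0.03],
  [0.018, -0.0243, 0, 0, 0.03],
  [0.018, -0.0243, 0, 0, 0.03],
  [0.018, -0.0243, 0, 0, 0.03],
  [0.018, -0.0243, 0, 0, 0.03],
  [0.018, -0.0243, 0, 0, 0.03],
  [0, 0, 0, -0.91, 0.03],
  [0, 0, 0, -0.91, 0.03],
  [0, 0, 0, -0.91, 0.03],
  [0, 0, 0, -0.91, 0.03],
  [0, 0, 0, -0.91, 0.03],
  [0, 0, 0, -0.91, 0.03],
  [0, 0, 0, -0.91, 0.03],
  [0, 0, 0, -0.91, 0.03],
  [0, 0, 0, 0, 0.03],
  [0, 0, 0, 0, 0.03],
  [0, 0, 0, 0, 0.03],
])

```text
clock: 46.42
tcp_pos: [0.5835, -0.225, 0.1969]
tool_rot: [179.9, 0.0, -86.6]
ft_force: [0.5, -0.1, -0.5]
gripper_width: 0.0301
grasp_force: 0.0
```

Run:
```python
from h import *
import pickle
p4,I4,s4=pickle.load(open("w4.pkl","rb"));h4,n=hole(I4,(324,213),6);print("w4",h4,n,plane(p4,[h4],.0525)[0])
p,I,h=findhole(plane(p4,[h4],.0525)[0],8)
a=ray(p4,[h4]);b=ray(p,[h]);print(tri(a[0],a[1][0],b[0],b[1][0]))
# rim centre of tiny in w4 by eye (324,283)
C=plane(p4,[(324,283)],.053)[0];H=plane(p,[h],.0525)[0];d=H[:2]-C[:2];print(C,np.linalg.norm(d),np.degrees(np.arctan2(d[1],d[0])))
```

```text
w4 [324.2913 212.6872] 50 [ 0.5834 -0.2382  0.0525]
[ 0.5836 -0.225   0.1972] [179.9192   0.0161 -86.5472] [ -6.2864  22.5497  -0.3451  -0.0024 -67.1875   9.7401]
pred [322.2935 204.1458] found [322.4212 204.1407] 39 [ 0.5833 -0.2382  0.0525]
(array([ 0.5834, -0.2384,  0.0533]), np.float64(9.715489163322687e-05))
[ 0.5802 -0.186   0.053 ] 0.05233831818875483 -86.55497306354866
```

Request:
carry_out([
  [0, 0.001, 0.015, 0, 0.03],
  [0, 0, 0.03, 0, 0.03],
  [0, 0, 0.035, 0, 0.03],
  [0, 0, 0.03, 0, 0.03],
  [0, 0, 0.025, 0, 0.03],
  [0, 0, 0.015, 0, 0.03],
  [0, 0, 0.01, 0, 0.03],
  [0, 0, 0, 0, 0.03],
  [0, 0, 0, 0, 0.03],
], squeeze=50)

```text
clock: 47.22
tcp_pos: [0.5832, -0.2253, 0.0382]
tool_rot: [-180.0, -0.0, -86.5]
ft_force: [-0.1, -0.9, 0.2]
gripper_width: 0.0299
grasp_force: 0.0
```

Run:
```python
from h import *
p,I,h=findhole([.5834,-.2383,.0525]);s=arm.observe();print(shift(*(np.array([.5826,-.2253])-s["tcp_pos"][:2]),s["tool_rot"][2]))
```

```text
[ 0.5839 -0.2254  0.0391] [-179.8905   -0.0465  -86.4499] [ -6.303   31.1719 -11.1323   0.0367 -47.5799   9.8284]
pred [322.8671 276.9355] found [322.7212 277.3318] 160 [ 0.5834 -0.2381  0.0525]
[-0.0002  0.0012]
```

Request:
carry_out([
  [0, 0.001, 0.01, 0, 0.03],
  [0, 0, 0.008, 0, 0.03],
  [0, 0, 0.006, 0, 0.03],
  [0, 0, 0, 0, 0.03],
  [0, 0, 0, 0, 0.022],
  [0, 0, 0, 0, 0.018],
  [0, 0, 0, 0, 0.014],
  [0, 0, 0, 0, 0.005],
  [0, 0, 0, 0, 0.005],
  [0, 0, 0, 0, 0.005],
], squeeze=50)

```text
clock: 48.1
tcp_pos: [0.5823, -0.2253, 0.0145]
tool_rot: [-179.9, -0.0, -86.4]
ft_force: [0.3, 0.0, 0.4]
gripper_width: 0.0124
grasp_force: 50.4
```

Request:
carry_out([
  [0, 0, -0.005, 0, 0.005],
  [0, 0, -0.01, 0, 0.005],
  [0, 0, -0.015, 0, 0.005],
  [0, 0, -0.02, 0, 0.005],
  [0, 0, -0.03, 0, 0.005],
  [0, 0, -0.03, 0, 0.005],
  [0, 0, -0.03, 0, 0.005],
  [0, 0, 0, 0, 0.005],
  [0, 0, 0, 0, 0.005],
  [0, 0, 0, 0, 0.005],
])

```text
clock: 48.93
tcp_pos: [0.5813, -0.2249, 0.1541]
tool_rot: [180.0, 0.0, -86.5]
ft_force: [-0.2, 0.7, -1.1]
gripper_width: 0.0128
grasp_force: 50.3
```

```bash
python3 held.py .0375 -86.5 .044
```

```text
[-0.2058  0.7188 -1.1354] 50.272248704714 0.012759020465074484
[ 0.5809 -0.2249  0.1532] [179.887    0.0537 -86.4742] [ -6.3195  24.2669  -4.2408  -0.0382 -61.6128   9.8636]
pred [321.3288 300.9098] found [322.3655 300.981 ] 200 [ 0.5817 -0.2379  0.1916]
hole-tcp along 0.012973899607347784 perp -0.00035344052109604636
```

Request:
carry_out([
  [-0.0254, -0.0041, 0, 0, 0.005],
  [-0.0254, -0.0041, 0, 0, 0.005],
  [-0.0254, -0.0041, 0, 0, 0.005],
  [-0.0254, -0.0041, 0, 0, 0.005],
  [-0.0254, -0.0041, 0, 0, 0.005],
  [-0.0254, -0.0041, 0, 0, 0.005],
  [-0.0254, -0.0041, 0, 0, 0.005],
  [0, 0, 0, -0.9, 0.005],
  [0, 0, 0, -0.9, 0.005],
  [0, 0, 0, -0.9, 0.005],
  [0, 0, 0, -0.9, 0.005],
  [0, 0, 0, -0.82, 0.005],
  [0, 0, 0, 0, 0.005],
  [0, 0, 0, 0, 0.005],
  [0, 0, 0, 0, 0.005],
])

```text
clock: 50.23
tcp_pos: [0.5991, -0.0461, 0.1532]
tool_rot: [179.9, 0.0, -60.0]
ft_force: [-0.5, -0.1, -1.5]
gripper_width: 0.0127
grasp_force: 50.3
```

```bash
python3 held.py .038 -60 .044; python3 aim.py -60 .044 .5766 -.0079
```

```text
[-0.5363 -0.1214 -1.4615] 50.267827170901 0.01269482333230027
[ 0.5992 -0.0461  0.1534] [179.9315   0.0258 -60.0249] [ 11.0231  22.2064  -7.5292  -0.0025 -60.3376  18.9533]
pred [320.5986 301.1003] found [322.2228 301.044 ] 199 [ 0.6051 -0.0576  0.1912]
hole-tcp along 0.013020106894994318 perp -0.000551653464381718
[ 0.5992 -0.0461  0.1534] [179.9315   0.0258 -60.0249] 18.953278081473616
axis err [-0.0006  0.0001] tool shift [-0.0004  0.0005]
```

Request:
carry_out([
  [-0.0004, 0.0005, 0.015, 0, 0.005],
  [0, 0, 0.02, 0, 0.005],
  [0, 0, 0.015, 0, 0.005],
  [0, 0, 0.01, 0, 0.005],
  [0, 0, 0.007, 0, 0.005],
  [0, 0, 0.006, 0, 0.005],
  [0, 0, 0.005, 0, 0.005],
  [0, 0, 0, 0, 0.005],
  [0, 0, 0, 0, 0.005],
])

```text
clock: 51.03
tcp_pos: [0.5992, -0.0459, 0.0763]
tool_rot: [-180.0, -0.0, -59.9]
ft_force: [0.3, 0.8, -0.3]
gripper_width: 0.0126
grasp_force: 50.3
```

```bash
python3 aim.py -60 .044 .5766 -.0079
```

```text
[ 0.5992 -0.0459  0.0763] [-179.9724   -0.0201  -59.9346] 19.008441562446215
axis err [-0.0006 -0.0001] tool shift [-0.0002  0.0006]
```

Request:
carry_out([
  [0, 0, 0.006, 0, 0.005],
  [0, 0, 0.005, 0, 0.005],
  [0, 0, 0.003, 0, 0.005],
  [0, 0, 0.001, 0, 0.005],
  [0, 0, 0, 0, 0.005],
  [0, 0, 0, 0, 0.005],
])

```text
clock: 51.53
tcp_pos: [0.599, -0.0459, 0.061]
tool_rot: [180.0, -0.0, -59.9]
ft_force: [0.2, 0.4, -1.6]
gripper_width: 0.0128
grasp_force: 50.3
```

Request:
carry_out([
  [0, 0, 0.001, 0, 0.005],
  [0, 0, 0, 0, 0.005],
  [0, 0, 0, 0, 0.005],
])

```text
clock: 51.78
tcp_pos: [0.5989, -0.0459, 0.0601]
tool_rot: [-180.0, -0.0, -59.9]
ft_force: [-0.1, -0.0, -0.9]
gripper_width: 0.0125
grasp_force: 50.3
```

Expected floor is at 0.0595. One more step, then I release and retreat.

Request:
carry_out([
  [0, 0, 0.0007, 0, 0.005],
  [0, 0, 0, 0, 0.005],
  [0, 0, 0, 0, 0.016],
  [0, 0, 0, 0, 0.02],
  [0, 0, 0, 0, 0.025],
  [0, 0, 0, 0, 0.028],
  [0, 0, 0, 0, 0.028],
  [0, 0, 0, 0, 0.028],
])

```text
clock: 52.45
tcp_pos: [0.5989, -0.0459, 0.0593]
tool_rot: [-180.0, -0.0, -59.9]
ft_force: [0.7, 0.2, 0.7]
gripper_width: 0.0279
grasp_force: 0.0
```

Request:
carry_out([
  [0, 0, -0.01, 0, 0.028],
  [0, 0, -0.02, 0, 0.028],
  [0, 0, -0.035, 0, 0.028],
  [0, 0, -0.035, 0, 0.028],
  [0, 0, -0.035, 0, 0.028],
  [0, 0, 0, 0, 0.028],
  [0, 0, 0, 0, 0.028],
  [0, 0, 0, 0, 0.028],
  [0, 0, 0, 0, 0.028],
])

```text
clock: 53.2
tcp_pos: [0.5979, -0.0459, 0.1932]
tool_rot: [179.9, 0.1, -59.9]
ft_force: [-0.7, 0.2, -0.4]
gripper_width: 0.0277
grasp_force: 0.0
```

```bash
python3 snap.py w12
python3 - <<'E'
from h import *
import pickle
p,I,s=pickle.load(open("w12.pkl","rb"))
K=np.array([[p["fx"],0,p["cx"]],[0,p["fy"],p["cy"]],[0,0,1]]);E=np.linalg.inv(np.array(p["extrinsics"]))
for nm,r,d,z in(("L",.084,194,.0555),("M",.075,135,.0695),("S",.066,229.9,.0835),("T",.057,-60,.0975)):
    u=np.array([np.cos(np.radians(d)),np.sin(np.radians(d))]);X=np.r_[np.array([.5767,-.0078])+r*u,z,1]
    q=E@X;c=cv2.projectPoints(q[None,:3],np.zeros(3),np.zeros(3),K,p["dist"])[0].ravel()
    try:h,n=hole(I,c,8);H=plane(p,[h],z)[0];print(nm,c,h,n,"axis",H[:2]-r*u)
    except Exception as e:print(nm,c,e)
E
```

```text
[ 0.5979 -0.046   0.1929] [179.8432   0.0728 -59.944 ] [ 11.048   20.2955  -4.4388  -0.0195 -65.4377  19.0163]
L [419.5834 302.9871] [419.9388 303.0736] 34 axis [ 0.5764 -0.0079]
M [343.8391 366.1988] [344.1803 365.9171] 30 axis [ 0.5766 -0.0082]
S [406.9249 260.3296] [407.4941 260.308 ] 50 axis [ 0.5764 -0.008 ]
T [319.7813 216.9131] [320.26   216.6013] 55 axis [ 0.5765 -0.0081]
```

All four cups check out as nested on the mat, with the arm clear. I hand in.

```bash
python3 -c "
from cell import arm
print(arm.hand_in())"
```

```text
the job is handed in; nothing more can be done
None
```

The job is handed in at about 53 s: the last wrist image put all four cups in one nest at the mat's centre, with axes within about 0.3 mm of each other, everything released and the arm clear; no verdict was shown.

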